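Pack the meal tubs into the locking carrier

ROBOT

A 7-joint arm with a two-finger parallel gripper is mounted at the origin on the work surface. World frame = base frame: x ahead of the robot, y to its left, z up, the work surface at z = 0. Lengths are in m, angles in rad, forces in N, time in s.
With the tool pointing down it reaches from about 0.4 to 0.85 m from the base axis. Payload 4.5 kg.
Tool frame: the origin (TCP) lies between the finger pads; the fingertips stand 19 mm ahead of it and the grasp point (between the pads) is the TCP (r.tips_ahead is the distance from the TCP to the fingertips, in m); z points along the fingers, y is the line along which they close (so a half turn about z gives the same grasp; the last joint's range is limited). The gripper opens to 88 mm and grips with 3 to 60 N. Pads are 18 mm wide; open, the fingers measure 123 mm over their backs; the gripper's body (75 mm by 187 mm) begins 45 mm behind the grasp point.
Start: joints at [-1.112, 0.689, -0.195, 1.565, 0.157, 0.902, -0.215], TCP at [0.258, 0.569, 0.258] pointing down, gripper open.
Joint ranges: [-3.01, 3.01], [-0.46, 2.08], [-1.47, 1.51], [0.13, 2.56], [-1, 4.14], [0.04, 2.09], [-2.66, 2.66]. Speed limits (rad/s): [2.57, 2.57, 3.14, 3.14, 3.14, 3.14, 3.14].

INTERFACE

Orientations are given as a unit quaternion [x, y, z, w].
In Python, from plant import r, cams, models gives the robot as it stands. The module is installed in compiled form; this text tells all that it offers.
- The arm moves only by the tool jog_arm, never from a script. Its arguments are lists of equal length, an entry for each row: "turn": the turn, a rotation vector about the tool's x, y, z in rad, a list of three; "translation": the shift along the tool's x, y, z in m, a list of three; "grip": the closure, from 0 (fully open) to 1 (shut). In form: {"turn": [[ax, ay, az], ...], "translation": [[tx, ty, tz], ...], "grip": [grip, ...]}. A call has 1 to 20 rows; each row is the pose to reach, as a shift and turn from the pose commanded when the call began, along the tool's axes at that moment; what a row does not reach only later rows make up. A row lasts 1/8 s, in which the tool goes at most 62.5 mm and 10.7 degrees, less where a joint would pass 70% of its speed; a pose out of reach is approached as far as the arm can. A call with a gripper value outside its range is refused whole. The fingers move at their own pace and stop on an object; "force" is the grip in N (left out, the last holds). Time passes only in rows, so rows that repeat a pose let the fingers close. It gives the time, the measured TCP pose, the force, the opening and the grip force at its end, in the units of the state.
- r.get_state(): the state, without advancing time (a new reading comes with each control period).
- cams.snapshot(name): name is "side" or "top"; returns the picture (400x640x3 uint8, red, green, blue); there is no depth.
- cams.camera_params(name): a dict with "fx", "fy", "cx", "cy" (pixels), "eye" and "orientation" of the camera in the world. Camera axes: x right, y up, looking along -z (the intrinsics and any distortion apply to the point x, -y, -z); pixel columns grow to the right and rows downward; lengths in m; the calibration is good to about 2 mm. A picture is of the moment at which its call begins. camera_params takes no time and is no camera call.
- r.finish_job(): hands the job in; it is judged then, once.
Trained networks look in the newest picture that a camera, given by its name, has taken for a name from the list of things; names that differ only in an ending like _2 or _b are one class to them, and where a whole thing is asked for, a point or a joint stands for the part that bears it (a point fixed in the world has none). Each returns a list of dicts, best first, with "p" (0 to 1); they miss things now and then, are a little off and sometimes report something else, mostly with a low value. They report only what shows in the picture. A call takes as long as a camera call. They do not tell look-alikes from the thing itself.
- models.find_in(camera, name): "position" ([x, y, z] in m, in world coordinates, good to about 4 mm: the middle of the surface that is visible of it).
- models.masks_of(camera, name): "pixels" (400x640 bool, what is visible of it).
- models.place_of(camera, name): "position" ([x, y, z] in m, in world coordinates, good to about 4 mm: a listed point, or the origin of a listed thing).
The state is a dict: "clock": time; "q": joint angles; "qd": joint speeds; "joint_torque": joint torques, N m; "tool_pos": TCP position; "eef_rot": TCP orientation; "contact_force": force on the tool from outside, world axes, zero at the start; "moment": the same for the moment, N m; "opening": opening from 0.0 (shut) to 1.0 (fully open); "finger_force": force on a finger pad.
Only numpy, scipy, OpenCV 4.12 (cv2) and the standard library are available. Lean on these libraries where they do the work, as an engineer would, in place of code of your own. Each camera call takes 0.05 s, during which the arm holds its last target. There are 200 camera calls.

TASK

Pack the prepared meals: turn the red lock lever on the carrier a quarter turn to its open stop, then lift the lid all the way back onto its stop. Put every white meal tub with a teal lid that is on the counter upright on the carrier's floor, then shut the lid fully and turn the red lever back to its locked stop. Leave the mug, the jar and the oil bottle where they stand.

Things in the scene. Friction and masses are not known exactly. Their poses are not given: they have to be found in the camera images.
- carrier: long grey insulated meal carrier, an open case fixed to the counter; origin: centre of its underside, x across it towards the hinge side, y along its length, z up. Outer 152 (x) x 366 (y) x 94 mm high; walls and floor 8 mm, so inside 136 x 350 mm, floor at z = 8 mm. Room for four tubs in one row along y with their long sides across (e.g. centres at y = -127, -42, +42, +127 mm). A lock housing, 50 x 50 x 94 mm, stands outside its -y end
- lid (a joint): angle of the carrier's teal lid: 0 = shut, grows as it opens, 1.75 = leaning back on its stop. Stiff friction hinge along the carrier's y: it stays wherever it is left and takes about 6 N or less at the bar to move
- lid_hinge (a point): point on the lid's hinge axis, middle of the carrier's +x top edge (76 mm from the carrier's centre, 94 mm high); it does not move
- lid_bar (a point): middle of the white round bar handle on the lid: 12 mm thick, straight part 110 mm long along the carrier's y, its axis 44 mm above the lid's top face on two end posts; with the lid shut 130 mm from the hinge towards -x and 56 mm above it, so 150 mm above the counter. It swings with the lid about the hinge; a gripper pinching the round bar can let it turn between its fingers. Lid plate 12 mm thick, 154 x 366 mm, its front edge 24 mm beyond the bar
- latch (a joint): angle of the red lock lever about its upright pivot: 0 = locked (lever points along the carrier's -y, away from the case, steel tongue over the lid), 1.571 = open stop (lever points along the carrier's -x; turned clockwise seen from above). Stays where left; takes about 2 N at the grip. Starts near locked
- latch_pivot (a point): pivot of the red lever at the underside of the lever, on the lock housing at carrier x = 30, y = -210 mm, 108 mm above the counter; it does not move
- latch_grip (a point): top centre of the upright red grip post at the end of the red lever: 18 mm diameter, 80 mm from the pivot; the post stands from the lever bar (top 120 mm above the counter) up to 169 mm
- tub0: meal tub: white box with a pale teal lid and a dark teal upright grip bar on top; 100 (x) x 65 (y) x 80 mm high, about 0.25 kg. Origin: centre of the underside, z up. White body to 46 mm, teal lid plate from 46 to 56 mm, grip bar 60 mm long (along x), 14 mm thick (y), from 56 to 80 mm high. Two to four tubs are present (None from start to finish = absent)
- tub1: meal tub: white box with a pale teal lid and a dark teal upright grip bar on top; 100 (x) x 65 (y) x 80 mm high, about 0.25 kg. Origin: centre of the underside, z up. White body to 46 mm, teal lid plate from 46 to 56 mm, grip bar 60 mm long (along x), 14 mm thick (y), from 56 to 80 mm high. Two to four tubs are present (None from start to finish = absent)
- tub2: meal tub: white box with a pale teal lid and a dark teal upright grip bar on top; 100 (x) x 65 (y) x 80 mm high, about 0.25 kg. Origin: centre of the underside, z up. White body to 46 mm, teal lid plate from 46 to 56 mm, grip bar 60 mm long (along x), 14 mm thick (y), from 56 to 80 mm high. Two to four tubs are present (None from start to finish = absent)
- tub3: meal tub: white box with a pale teal lid and a dark teal upright grip bar on top; 100 (x) x 65 (y) x 80 mm high, about 0.25 kg. Origin: centre of the underside, z up. White body to 46 mm, teal lid plate from 46 to 56 mm, grip bar 60 mm long (along x), 14 mm thick (y), from 56 to 80 mm high. Two to four tubs are present (None from start to finish = absent)
- mug: bystander, not part of the job: blue mug, 80 mm wide, 90 mm high; origin: centre of its underside
- jar: bystander, not part of the job: amber jar with a black cap, 70 mm wide, 100 mm high; origin: centre of its underside
- oil: bystander, not part of the job: green oil bottle, 60 mm wide, 170 mm high; origin: centre of its underside
Things that resemble listed ones, but are neither listed nor needed, are in the scene too. What is shaped like the tub1 but green, purple or yellow is not meant.

How it is judged:
On the way, in this order (a step that is already met when the one before it is completed fails the run):
1. the red lever is turned to its open stop while the lid is still shut (value of joint latch above 1.48 rad and value of joint lid below 0.06 rad), for 0.2 s.
2. the lid is lifted back onto its stop (value of joint lid above 1.66 rad and value of joint latch above 1.2 rad), for 0.2 s.
3. every tub stands upright on the carrier's floor (x of tub0 in the frame of carrier between -0.04 and 0.04 m and y of tub0 in the frame of carrier between -0.15 and 0.15 m and z of each of tub0, tub1, tub2, tub3 in the frame of carrier below 0.022 m and angle between each of tub0, tub1, tub2, tub3's own z axis and vertical below 0.2 rad and linear speed of each of tub0, tub1, tub2, tub3 below 0.05 m/s and x of tub1 in the frame of carrier between -0.04 and 0.04 m and y of tub1 in the frame of carrier between -0.15 and 0.15 m and x of tub2 in the frame of carrier between -0.04 and 0.04 m and y of tub2 in the frame of carrier between -0.15 and 0.15 m and x of tub3 in the frame of carrier between -0.04 and 0.04 m and y of tub3 in the frame of carrier between -0.15 and 0.15 m), for 0.2 s.
4. the lid is shut, the lever still open (value of joint lid below 0.04 rad and value of joint latch above 1.2 rad), for 0.2 s.
5. the red lever is back at its locked stop (value of joint latch below 0.09 rad), for 0.2 s.
At the end, for the whole second after the job is handed in: every tub present stands upright (within 0.2 rad) and at rest on the carrier's floor, the lid is shut (under 0.04 rad) and the red lever is at its locked stop (under 0.09 rad); the mug, jar and bottle are within 30 mm of where they stood (all of step 3 and value of joint lid below 0.04 rad and value of joint latch below 0.09 rad); the robot touches nothing.
It fails at once if the mug, jar or oil bottle is moved more than 30 mm or tipped (distance of any of mug, jar, oil from where it was at the start of the episode above 0.03 m or angle between any of mug, jar, oil's own z axis and vertical above 0.3 rad).
Of tub0, tub1, tub2, tub3 only 2 to 4 are there at a start; the rules pass over those that are not, and their reading is None.
At some moment in a run one of tub0, tub1, tub2, tub3 may be knocked a few centimetres aside while the robot is not near it.
Once in a run the grip may slacken for a moment while it holds something.
It also fails if it takes over 210 s, if anything falls off the work surface, if the arm or the gripper's body presses on something with over 40 N, if the wrist force passes 120 N, or if a joint passes its speed limit or range.

## Working session

There is one attempt and no reset: what is moved stays moved. The work goes in short steps, Python scripts to look and compute and a tool call to move; the robot and the scene stay as the last step left them, time stands still between calls to the robot, and variables do not carry over. Pictures are saved under pics/ and viewed, at most 14 in all, crops included, and the job is handed in when it is done.

Besides the shell and the picture viewer there is one more tool, called after ">>>" as name(argument=value, ...) on one line, values as JSON. jog_arm: Moves the arm, as the interface text tells. Its arguments: {"type":"object","properties":{"turn":{"type":"array"},"translation":{"type":"array"},"grip":{"type":"array"},"force":{"type":"number"}},"required":["turn","translation","grip"]}

```bash
mkdir -p pics; cat > h.py <<'E'
import numpy as np, cv2
from scipy.spatial.transform import Rotation as R
from plant import r, cams, models
def snap(c,n):
    im=cams.snapshot(c); cv2.imwrite(f'pics/{n}.png',im[:,:,::-1]); return im
def proj(c,p):
    k=cams.camera_params(c); q=R.from_quat(k['orientation']).inv().apply(np.array(p)-k['eye'])
    return np.array([k['cx']+k['fx']*q[0]/-q[2], k['cy']+k['fy']*-q[1]/-q[2]])
def ray(c,u,v,z):
    k=cams.camera_params(c); d=R.from_quat(k['orientation']).apply([(u-k['cx'])/k['fx'],-(v-k['cy'])/k['fy'],-1])
    e=np.array(k['eye']); return e+d*(z-e[2])/d[2]
def tool(p):
    s=r.get_state(); return R.from_quat(s['eef_rot']).inv().apply(np.array(p)-s['tool_pos'])
E
python3 - <<'E'
from h import *
np.set_printoptions(precision=4,suppress=True)
for c in('top','side'):
    snap(c,c+'0'); print(cams.camera_params(c))
    for n in('carrier','lid_hinge','lid_bar','latch_pivot','latch_grip','tub0','mug','jar','oil'):
        print(c,n,[(np.round(d['position'],3).tolist(),round(d['p'],2)) for d in models.place_of(c,n)])
s=r.get_state();print(s['clock'],s['tool_pos'],R.from_quat(s['eef_rot']).as_matrix(),s['opening'])
E
```

```text
{'fx': 440.93892660308353, 'fy': 440.93892660308353, 'cx': 316.48083894553963, 'cy': 201.44574618595772, 'eye': array([ 0.2091, -0.0459,  1.6622]), 'orientation': array([ 0.0736, -0.0753, -0.6893,  0.7168])}
top carrier [([0.532, 0.123, -0.001], 0.61), ([0.474, 0.132, 0.153], 0.26)]
top lid_hinge [([0.606, 0.122, 0.092], 0.78)]
top lid_bar [([0.478, 0.132, 0.152], 0.72)]
top latch_pivot [([0.537, -0.082, 0.108], 0.63)]
top latch_grip [([0.515, -0.16, 0.17], 0.47)]
top tub0 [([0.426, -0.238, 0.002], 0.89), ([0.366, -0.542, 0.001], 0.84), ([0.602, -0.229, 0.0], 0.7), ([0.453, -0.373, 0.001], 0.63), ([0.295, -0.394, 0.002], 0.58)]
top mug [([0.746, -0.224, 0.004], 0.82)]
top jar [([0.347, 0.436, -0.004], 0.9)]
top oil [([0.784, -0.031, 0.002], 0.66)]
{'fx': 393.40662141658305, 'fy': 393.40662141658305, 'cx': 317.6837537502272, 'cy': 205.27612458893034, 'eye': array([-0.06  , -0.7504,  1.235 ]), 'orientation': array([ 0.315 , -0.1226, -0.3255,  0.8831])}
side carrier [([0.525, 0.128, -0.003], 0.57)]
side lid_hinge [([0.604, 0.124, 0.094], 0.98)]
side lid_bar [([0.473, 0.132, 0.152], 0.82)]
side latch_pivot [([0.54, -0.083, 0.109], 0.71)]
side latch_grip [([0.518, -0.156, 0.168], 0.68), ([0.604, 0.123, 0.093], 0.37)]
side tub0 [([0.422, -0.239, 0.001], 0.68), ([0.367, -0.542, 0.002], 0.67), ([0.296, -0.396, -0.005], 0.66), ([0.453, -0.378, 0.0], 0.64), ([0.608, -0.235, 0.002], 0.58)]
side mug [([0.747, -0.219, 0.002], 0.92)]
side jar [([0.353, 0.436, 0.003], 0.82)]
side oil [([0.784, -0.027, -0.006], 0.89)]
1.0 [0.2576 0.5695 0.2577] [[-0.9111  0.4122  0.    ]
 [ 0.4122  0.9111  0.    ]
 [-0.      0.     -1.    ]] 1.0017930456432254
```

View pics/top0.png

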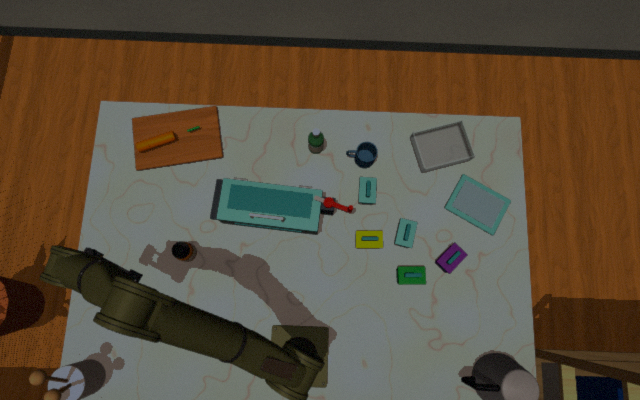

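View pics/side0.png

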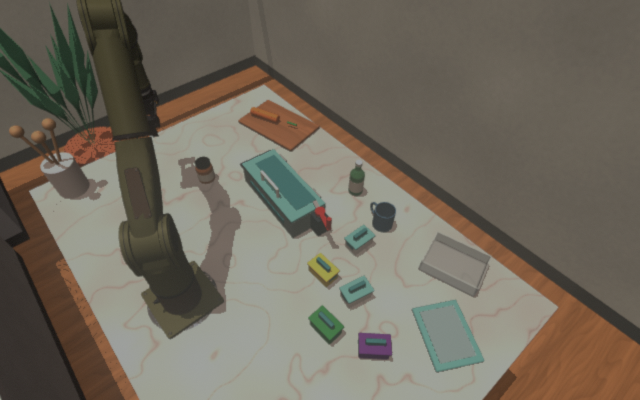

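The picture shows two tubs with pale teal lids: top-view pixels (367,190) and (405,233). They match the net's (0.605,-0.232) and (0.453,-0.375). The yellow, green and purple ones are look-alikes. Next I'll fit the carrier pose and the tub yaws.

```bash
cat >> h.py <<'E'
np.set_printoptions(precision=4,suppress=True)
from scipy.optimize import least_squares
def tubs(c,known=None):
    """teal tubs: position and bar yaw (mod pi) from camera c"""
    im=cams.snapshot(c); hsv=cv2.cvtColor(im,cv2.COLOR_RGB2HSV); out=[]
    for d in models.masks_of(c,'tub0'):
        m=d['pixels']; h=np.median(hsv[m],0)
        if d['p']<.3: continue
        g=im[m].astype(float).sum(1); vs,us=np.nonzero(m)
        P=np.array([ray(c,u,v,.08)[:2] for u,v in zip(us,vs)])
        hh=hsv[vs,us]; dark=(hh[:,0]>80)&(hh[:,0]<105)&(hh[:,1]>110)&(g<.72*np.percentile(g,80))
        if dark.sum()<12: continue
        Q=P[dark]; w,V=np.linalg.eigh(np.cov(Q.T)); a=np.arctan2(V[1,1],V[0,1])
        out.append((h,Q.mean(0),np.sqrt(w),np.mod(a+np.pi/2,np.pi)-np.pi/2,dark.sum(),round(d['p'],2)))
    return out
E
python3 - <<'E'
from h import *
loc={'carrier':(0,0,0),'lid_hinge':(.076,0,.094),'lid_bar':(-.054,0,.15),'latch_pivot':(.03,-.21,.108)}
obs=[];G=[]
for k in range(3):
  for c in('top','side'):
    cams.snapshot(c)
    for n in loc:
        d=[x for x in models.place_of(c,n) if x['p']>.5]
        if d: obs.append((loc[n],d[0]['position']))
    d=models.place_of(c,'latch_grip')
    if d: G.append(d[0]['position'])
f=lambda p: np.concatenate([np.array(o[:2])-(p[:2]+[l[0]*np.cos(p[2])-l[1]*np.sin(p[2]),l[0]*np.sin(p[2])+l[1]*np.cos(p[2])]) for l,o in obs])
s=least_squares(f,[.53,.127,-.08],loss='soft_l1',f_scale=.004); print(s.x,np.abs(s.fun).max(),len(obs))
print('grip',np.median(G,0),np.array(G))
for c in('top','side'):
    for t in tubs(c): print(c,t)
E
```

```text
[ 0.5284  0.1273 -0.0833] 0.0059541819091608605 23
grip [ 0.5169 -0.1595  0.1683] [[ 0.519  -0.1564  0.1711]
 [ 0.5173 -0.161   0.1701]
 [ 0.5165 -0.1588  0.167 ]
 [ 0.5177 -0.1608  0.1688]
 [ 0.5134 -0.1571  0.1668]
 [ 0.516  -0.1603  0.1679]]
top (array([ 85., 106., 115.]), array([ 0.6024, -0.2309]), array([0.0051, 0.0202]), np.float64(-0.0408595234986997), np.int64(74), 0.84)
top (array([ 84., 104., 115.]), array([ 0.4468, -0.3732]), array([0.0048, 0.0195]), np.float64(-0.2394683472647925), np.int64(80), 0.81)
top (array([144., 167.,  84.]), array([ 0.3541, -0.5258]), array([0.0033, 0.0286]), np.float64(-0.6794814120611301), np.int64(17), 0.75)Traceback (most recent call last):
  File "<stdin>", line 16, in <module>
  File "h.py", line 23, in tubs
    P=np.array([ray(c,u,v,.08)[:2] for u,v in zip(us,vs)])
                ~~~^^^^^^^^^^^
  File "h.py", line 10, in ray
    k=cams.camera_params(c); d=R.from_quat(k['orientation']).apply([(u-k['cx'])/k['fx'],-(v-k['cy'])/k['fy'],-1])
ValueError: time passes only in moves, steps and waits
```

>>> jog_arm(turn=[[0,0,-0.34],[0,0,-0.34],[0,0,-0.34],[0,0,-0.34],[0,0,-0.34],[0,0,-0.34],[0,0,-0.34],[0,0,-0.34],[0,0,-0.34],[0,0,-0.34],[0,0,-0.34],[0,0,-0.34],[0,0,-0.34],[0,0,-0.34],[0,0,-0.34],[0,0,-0.34],[0,0,-0.34],[0,0,-0.34]], translation=[[-0.5365,-0.557,0],[-0.5365,-0.557,0],[-0.5365,-0.557,0],[-0.5365,-0.557,0],[-0.5365,-0.557,0],[-0.5365,-0.557,0],[-0.5365,-0.557,0],[-0.5365,-0.557,0],[-0.5365,-0.557,0],[-0.5365,-0.557,0],[-0.5365,-0.557,0],[-0.5365,-0.557,0],[-0.5365,-0.557,0],[-0.5365,-0.557,0],[-0.5365,-0.557,0],[-0.5365,-0.557,0],[-0.5365,-0.557,0],[-0.5365,-0.557,0]], grip=[0.4,0.4,0.4,0.4,0.4,0.4,0.4,0.4,0.4,0.4,0.4,0.4,0.4,0.4,0.4,0.4,0.4,0.4])

```text
clock: 5.25
tool_pos: [0.5168, -0.1585, 0.2578]
eef_rot: [0.042, 0.999, 0.0, 0.0]
contact_force: [0.0, -0.3, 0.6]
opening: 0.596
finger_force: 0.0
```

```bash
cat >> h.py <<'E'
_P={}
_cp=cams.camera_params
def _cached(c):
    if c not in _P: _P[c]=_cp(c)
    return _P[c]
class K: pass
def ray(c,u,v,z):
    k=_cached(c); d=R.from_quat(k['orientation']).apply([(u-k['cx'])/k['fx'],-(v-k['cy'])/k['fy'],-1])
    e=np.array(k['eye']); return e+d*(z-e[2])/d[2]
C=np.array([.5284,.1273]); A=-.0833
ex=np.array([np.cos(A),np.sin(A)]); ey=np.array([-ex[1],ex[0]])
def car(x,y,z=0): return np.r_[C+x*ex+y*ey,z]
def show(c,n,crop=None,k=1):
    im=cams.snapshot(c)[:,:,::-1]
    if crop: a,b,d,e=crop; im=im[b:e,a:d]
    cv2.imwrite(f'pics/{n}.png',cv2.resize(im,None,fx=k,fy=k,interpolation=cv2.INTER_CUBIC))
def st():
    s=r.get_state(); print('t',s['clock'],'tcp',s['tool_pos'],'open',s['opening'],'F',s['contact_force'],s['finger_force']); return s
E
python3 - <<'E'
from h import *
s=st(); print(R.from_quat(s['eef_rot']).as_matrix(),s['q'])
for k in range(2):
  for c in('top','side'):
    cams.snapshot(c); print([(d['position'],round(d['p'],2)) for d in models.place_of(c,'latch_grip')])
for t in tubs('side'): print(t)
E
```

```text
t 5.25 tcp [ 0.5168 -0.1585  0.2578] open 0.5957215373712844 F [ 0.0229 -0.2821  0.5889] 0.0
[[-0.9965  0.0836  0.    ]
 [ 0.0836  0.9965  0.    ]
 [-0.      0.     -1.    ]] [ 0.4465  0.5946 -0.3805  1.8153  0.2978  0.7881  1.4005]
[([0.5159, -0.1579, 0.1694], 0.51)]
[([0.5155, -0.1633, 0.1696], 0.78), ([0.7839, -0.0236, -0.0026], 0.7)]
[([0.4745, 0.1304, 0.1541], 0.52), ([0.5181, -0.1591, 0.1703], 0.5)]
[([0.5155, -0.1582, 0.1665], 0.47)]
```

>>> jog_arm(turn=[[0,0,0],[0,0,0],[0,0,0],[0,0,0],[0,0,0],[0,0,0],[0,0,0],[0,0,0],[0,0,0],[0,0,0]], translation=[[0,0,0.03],[0,0,0.06],[0,0,0.09],[0,0,0.105],[0,0,0.105],[0,0,0.105],[0,0,0.105],[0,0,0.105],[0,0,0.105],[0,0,0.105]], grip=[0.4,0.4,0.4,0.4,0.4,1,1,1,1,1], force=15)

```text
clock: 7.0
tool_pos: [0.5169, -0.1601, 0.1531]
eef_rot: [0.043, 0.999, -0.001, 0.0]
contact_force: [-0.1, -3.1, 3.0]
opening: 0.195
finger_force: 15.0
```

```bash
python3 - <<'E'
from h import *
s=st(); p=s['tool_pos'][:2]; pv=car(.03,-.21)[:2]
d=p-pv; print('pivot',pv,np.linalg.norm(d)); th=np.arctan2(-d@ex,-d@ey); print('angle',th)
for a in np.linspace(th,1.60,9)[1:]:
    q=pv+.08*(-np.cos(a)*ey-np.sin(a)*ex); print(round(a,2),tool(np.r_[q,s['tool_pos'][2]]))
E
```

```text
t 7.0 tcp [ 0.5169 -0.1601  0.1531] open 0.19547714778123093 F [-0.0954 -3.0798  2.9521] 14.998546242713928
pivot [ 0.5408 -0.0845] 0.07931058522654699
angle 0.223733679448528
0.4 [ 0.0133  0.0035 -0.    ]
0.57 [ 0.0254  0.0098 -0.    ]
0.74 [ 0.0364  0.0182 -0.    ]
0.91 [ 0.0457  0.0282 -0.0001]
1.08 [ 0.0532  0.0398 -0.0001]
1.26 [ 0.0586  0.0524 -0.0001]
1.43 [ 0.0617  0.0658 -0.0001]
1.6 [ 0.0626  0.0795 -0.0001]
```

>>> jog_arm(turn=[[0,0,0],[0,0,0],[0,0,0],[0,0,0],[0,0,0],[0,0,0],[0,0,0],[0,0,0],[0,0,0],[0,0,0],[0,0,0],[0,0,0],[0,0,0]], translation=[[0.013,0.003,0],[0.025,0.009,0],[0.036,0.017,0],[0.046,0.027,0],[0.053,0.039,0],[0.058,0.051,0],[0.061,0.06,0],[0.062,0.07,0],[0.062,0.078,0],[0.062,0.081,0],[0.062,0.082,0],[0.062,0.082,0],[0.062,0.082,0]], grip=[1,1,1,1,1,1,1,1,1,1,1,1,1])

```text
clock: 8.62
tool_pos: [0.4585, -0.0768, 0.1523]
eef_rot: [0.045, 0.999, -0.003, -0.004]
contact_force: [-3.6, -11.8, 1.7]
opening: 0.2
finger_force: 15.0
```

```bash
python3 - <<'E'
from h import *
s=st(); p=s['tool_pos'][:2]; pv=car(.03,-.21)[:2]
d=p-pv; print(np.linalg.norm(d),'angle',np.arctan2(-d@ex,-d@ey))
E
```

```text
t 8.625 tcp [ 0.4585 -0.0768  0.1523] open 0.19960942444505664 F [ -3.6156 -11.8304   1.7297] 15.009098793379962
0.08263464298460296 angle 1.5808221310327109
```

>>> jog_arm(turn=[[0,0,0],[0,0,0],[0,0,0],[0,0,0],[0,0,0],[0,0,0],[0,0,-0.17],[0,0,-0.34],[0,0,-0.51],[0,0,-0.68],[0,0,-0.85],[0,0,-1.02],[0,0,-1.19],[0,0,-1.36],[0,0,-1.5],[0,0,-1.571],[0,0,-1.571],[0,0,-1.571]], translation=[[0,0,0],[0,0,0],[0,0,0],[0,0,-0.04],[0,0,-0.08],[0,0,-0.1],[0,0.02,-0.1],[0,0.05,-0.1],[0,0.08,-0.1],[0,0.11,-0.1],[0,0.14,-0.1],[0,0.17,-0.1],[0,0.19,-0.1],[0,0.2,-0.1],[0,0.205,-0.1],[0,0.205,-0.1],[0,0.205,-0.1],[0,0.205,-0.1]], grip=[0.4,0.4,0.4,0.4,0.4,0.4,0.4,0.4,0.4,0.4,0.4,0.4,0.4,0.4,0.4,0.4,0.4,0.4])

```text
clock: 10.88
tool_pos: [0.4793, 0.1322, 0.2527]
eef_rot: [-0.676, 0.737, 0.0, 0.0]
contact_force: [0.0, -0.6, -0.5]
opening: 0.599
finger_force: 0.0
```

```bash
python3 - <<'E'
from h import *
s=st(); print(R.from_quat(s['eef_rot']).as_matrix(),s['q'])
for c in('top','side'):
    cams.snapshot(c)
    for n in('latch_grip','lid_bar'): print(c,n,[(d['position'],round(d['p'],2)) for d in models.place_of(c,n)])
    ms=models.masks_of(c,'lid_bar'); 
print('want',car(-.05,-.21),car(-.054,0,.15),tool(car(-.054,0,.15)))
E
```

```text
t 10.875 tcp [0.4793 0.1322 0.2527] open 0.5987387769907148 F [ 0.033  -0.5791 -0.4751] 0.0
[[-0.0855 -0.9963  0.    ]
 [-0.9963  0.0855  0.0002]
 [-0.0002  0.     -1.    ]] [ 0.1287  0.6292 -0.7953  1.9316  0.6023  0.8352  2.0629]
top latch_grip []
top lid_bar [([0.475, 0.1305, 0.1534], 0.82)]
side latch_grip [([0.4608, -0.078, 0.1682], 0.77)]
side lid_bar [([0.4742, 0.1321, 0.1502], 0.68)]
want [ 0.4611 -0.0778  0.    ] [0.4746 0.1318 0.15  ] [0.0007 0.0048 0.1028]
```

>>> jog_arm(turn=[[0,0,0],[0,0,0],[0,0,0],[0,0,0],[0,0,0],[0,0,0],[0,0,0],[0,0,0],[0,0,0],[0,0,0],[0,0,0],[0,0,0]], translation=[[0,0.005,0.03],[0,0.005,0.06],[0,0.005,0.09],[0,0.005,0.102],[0,0.005,0.102],[0,0.005,0.102],[0,0.005,0.102],[0,0.005,0.102],[0,0.005,0.102],[0,0.005,0.102],[0,0.005,0.102],[0,0.005,0.102]], grip=[0.4,0.4,0.4,0.4,0.4,1,1,1,1,1,1,1], force=30)

```text
clock: 12.78
tool_pos: [0.4744, 0.1325, 0.1509]
eef_rot: [-0.677, 0.736, -0.0, 0.0]
contact_force: [-0.8, -0.5, 5.6]
opening: 0.121
finger_force: 29.5
```

```bash
python3 - <<'E'
from h import *
s=st(); R0=R.from_quat(s['eef_rot']); p0=s['tool_pos']
# tilt about carrier +y axis (lid opening: -x side rises then goes to +x) = rotation about +ey
rho=np.hypot(.13,.056); a0=np.arctan2(.056,.13)
off=p0-car(-.054,0,.15); print('off',off)
for i,th in enumerate(np.linspace(0,1.80,19)[1:]):
    a=a0+th; q=car(.076-rho*np.cos(a),0,.094+rho*np.sin(a))+off*[1,1,0]
    tl=.5*th/1.8; rv=R0.inv().apply(np.r_[ey,0]*tl)
    print(round(th,2),np.round(tool(q),3).tolist(),np.round(rv,2).tolist())
E
```

```text
t 12.775 tcp [0.4744 0.1325 0.1509] open 0.12119871777679876 F [-0.8077 -0.5376  5.5621] 29.547171592712402
off [-0.0001  0.0007  0.0009]
0.1 [-0.0, -0.006, -0.012] [-0.03, 0.0, -0.0]
0.2 [-0.0, -0.014, -0.024] [-0.06, 0.0, -0.0]
0.3 [-0.0, -0.022, -0.035] [-0.08, 0.0, -0.0]
0.4 [-0.0, -0.032, -0.045] [-0.11, 0.0, -0.0]
0.5 [-0.0, -0.043, -0.055] [-0.14, 0.0, -0.0]
0.6 [-0.0, -0.054, -0.063] [-0.17, 0.0, -0.0]
0.7 [-0.0, -0.067, -0.07] [-0.19, 0.0, -0.0]
0.8 [-0.0, -0.08, -0.075] [-0.22, 0.0, -0.0]
0.9 [-0.0, -0.093, -0.08] [-0.25, 0.0, -0.0]
1.0 [-0.0, -0.107, -0.083] [-0.28, 0.0, -0.0]
1.1 [-0.0, -0.121, -0.084] [-0.31, 0.0, -0.0]
1.2 [-0.0, -0.135, -0.084] [-0.33, 0.0, -0.0]
1.3 [-0.0, -0.149, -0.083] [-0.36, 0.0, -0.0]
1.4 [-0.0, -0.163, -0.081] [-0.39, 0.0, -0.0]
1.5 [-0.0, -0.177, -0.077] [-0.42, 0.0, -0.0]
1.6 [-0.0, -0.19, -0.071] [-0.44, 0.0, -0.0]
1.7 [-0.0, -0.202, -0.065] [-0.47, 0.0, -0.0]
1.8 [-0.0, -0.214, -0.057] [-0.5, 0.0, -0.0]
```

>>> jog_arm(turn=[[-0.03,0,0],[-0.06,0,0],[-0.08,0,0],[-0.11,0,0],[-0.14,0,0],[-0.17,0,0],[-0.19,0,0],[-0.22,0,0],[-0.25,0,0],[-0.28,0,0],[-0.31,0,0],[-0.31,0,0]], translation=[[0,-0.006,-0.012],[0,-0.014,-0.024],[0,-0.022,-0.035],[0,-0.032,-0.045],[0,-0.043,-0.055],[0,-0.054,-0.063],[0,-0.067,-0.07],[0,-0.08,-0.075],[0,-0.093,-0.08],[0,-0.107,-0.083],[0,-0.121,-0.084],[0,-0.121,-0.084]], grip=[1,1,1,1,1,1,1,1,1,1,1,1])

```text
clock: 14.28
tool_pos: [0.5948, 0.1224, 0.2323]
eef_rot: [-0.668, 0.728, 0.114, -0.105]
contact_force: [-0.1, 2.3, -11.4]
opening: 0.109
finger_force: 30.5
```

```bash
python3 - <<'E'
from h import *
s=st(); R0=R.from_quat(s['eef_rot']); p0=s['tool_pos']; print(s['q'])
h=car(.076,0,.094); d=p0-h; dx=d[:2]@ex
rho=np.hypot(.13,.056); a0=np.arctan2(.056,.13)
th0=np.arctan2(d[2],-dx)-a0; print('lid',th0,np.hypot(dx,d[2]),rho)
off=.0
for th in np.arange(1.1,1.81,.1)[1:]:
    a=a0+th; q=car(.076-rho*np.cos(a),d[:2]@ey,.094+rho*np.sin(a))
    rv=R0.inv().apply(np.r_[ey,0]*(.5/1.8*(th-1.1))); print(round(th,2),np.round(tool(q),3).tolist(),np.round(rv,2).tolist())
E
```

```text
t 14.275 tcp [0.5948 0.1224 0.2323] open 0.10882467810372956 F [ -0.0626   2.2844 -11.4137] 30.525114834308624
[ 0.1319  0.9372 -0.8044  1.3374  0.4561  1.3723  2.3854]
lid 1.0961832290223161 0.13860843958441357 0.141548578233764
1.2 [-0.0, -0.013, -0.007] [-0.03, 0.0, 0.0]
1.3 [-0.0, -0.027, -0.011] [-0.06, 0.0, 0.0]
1.4 [-0.0, -0.041, -0.012] [-0.08, 0.0, 0.0]
1.5 [-0.0, -0.055, -0.013] [-0.11, 0.0, 0.0]
1.6 [-0.0, -0.069, -0.012] [-0.14, 0.0, 0.0]
1.7 [-0.0, -0.083, -0.009] [-0.17, 0.0, 0.0]
1.8 [-0.0, -0.096, -0.005] [-0.19, 0.0, 0.0]
```

>>> jog_arm(turn=[[0,0,0],[0,0,0],[0,0,0],[0,0,0],[0,0,0],[0,0,0],[0,0,0],[0,0,0],[0,0,0],[0,0,0]], translation=[[0,-0.013,-0.003],[0,-0.027,-0.006],[0,-0.041,-0.007],[0,-0.055,-0.008],[0,-0.069,-0.007],[0,-0.083,-0.005],[0,-0.091,-0.002],[0,-0.093,-0.001],[0,-0.094,-0.001],[0,-0.094,-0.001]], grip=[1,1,1,1,1,1,1,1,1,1])

```text
clock: 15.52
tool_pos: [0.68, 0.1151, 0.206]
eef_rot: [-0.669, 0.726, 0.116, -0.109]
contact_force: [-9.9, -0.5, -2.2]
opening: 0.099
finger_force: 30.5
```

```bash
cat >> h.py <<'E'
def lidang(p):
    d=p-car(.076,0,.094); dx=d[:2]@ex
    return np.arctan2(d[2],-dx)-np.arctan2(.056,.13), np.hypot(dx,d[2])
E
python3 - <<'E'
from h import *
s=st(); print(s['q'],lidang(s['tool_pos'])); show('side','side1')
E
```

```text
t 15.525 tcp [0.68   0.1151 0.206 ] open 0.09876745985796259 F [-9.9321 -0.4845 -2.2327] 30.49435682594776
[ 0.072   1.0784 -0.7642  1.011   0.4963  1.5354  2.5061] (np.float64(1.760813593930463), np.float64(0.13538242338260026))
```

View pics/side1.png

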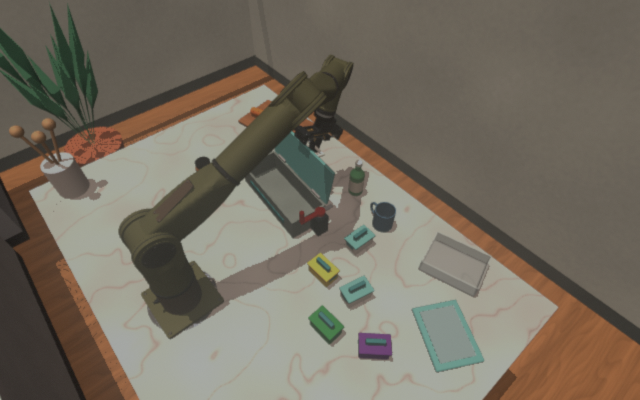

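>>> jog_arm(turn=[[0,0,0],[0,0,0],[0,0,0],[0,0,0],[0,0,0],[0,0,0],[0,0,0],[0,0,0],[0.1,0,0],[0.2,0,0],[0.31,0,0],[0.31,0,0]], translation=[[0,0,0],[0,0,0],[0,0,0],[0,0,-0.02],[0,0,-0.04],[0,0,-0.06],[0,0,-0.09],[0,0,-0.12],[0,0,-0.12],[0,0,-0.12],[0,0,-0.12],[0,0,-0.12]], grip=[0.7,0.7,0.7,0.7,0.7,0.7,0.7,0.6,0.5,0.4,0.4,0.4])

```text
clock: 17.08
tool_pos: [0.7195, 0.1117, 0.3227]
eef_rot: [-0.677, 0.736, -0.0, -0.0]
contact_force: [-0.3, -0.1, 0.1]
opening: 0.602
finger_force: 0.0
```

```bash
python3 - <<'E'
from h import *
s=st(); M=R.from_quat(s['eef_rot']).as_matrix(); print(M,s['q'])
for c in('top','side'):
    for t in tubs(c):
        if 75<t[0][0]<100: print(c,t)
    print(c,[(d['position'][:2],round(d['p'],2)) for d in models.place_of(c,'tub0') if d['p']>.3],[(d['position'],round(d['p'],2)) for d in models.place_of(c,'lid_bar')])
a=1.75+np.arctan2(.056,.13); print('bar at 1.75',car(.076-.1415*np.cos(a),0,.094+.1415*np.sin(a)))
show('top','top1')
E
```

```text
t 17.075 tcp [0.7195 0.1117 0.3227] open 0.6019184286608051 F [-0.3448 -0.0876  0.085 ] 0.0
[[-0.0822 -0.9966 -0.0001]
 [-0.9966  0.0822 -0.0008]
 [ 0.0008  0.0001 -1.    ]] [ 0.0953  0.8775 -0.7942  1.0885  0.5924  1.3892  2.4567]
top (array([ 85., 106., 119.]), array([ 0.6009, -0.2291]), array([0.0073, 0.021 ]), np.float64(-0.20810587891026255), np.int64(78), 0.8)
top (array([ 85., 104., 121.]), array([ 0.4475, -0.3729]), array([0.006 , 0.0183]), np.float64(-0.25592291697811476), np.int64(80), 0.68)
top [([0.6072, -0.2318], 0.97), ([0.4284, -0.2384], 0.97), ([0.3645, -0.5397], 0.72), ([0.4531, -0.3721], 0.67), ([0.2948, -0.3954], 0.67)] [([0.6835, 0.1142, 0.2114], 0.56)]
side [([0.4237, -0.237], 0.9), ([0.2966, -0.3954], 0.78), ([0.4515, -0.377], 0.77), ([0.609, -0.2322], 0.6)] [([0.6823, 0.1115, 0.2128], 0.86)]
bar at 1.75 [0.6821 0.1145 0.2119]
```

View pics/top1.png

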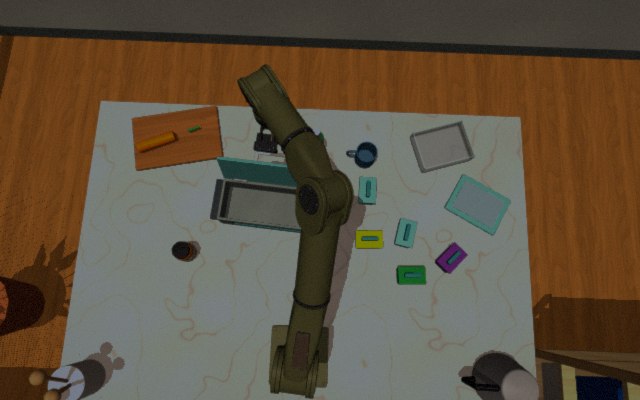

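```bash
cat >> h.py <<'E'
from scipy.optimize import minimize
def pix(c,P):
    k=_cached(c); q=R.from_quat(k['orientation']).inv().apply(np.array(P)-k['eye'])
    return np.c_[k['cx']-k['fx']*q[:,0]/q[:,2], k['cy']+k['fy']*q[:,1]/q[:,2]]
def box(x,y,a,lx,ly,z0,z1):
    P=np.array([(i*lx/2,j*ly/2,z) for i in(-1,1) for j in(-1,1) for z in(z0,z1)])
    return np.c_[P[:,0]*np.cos(a)-P[:,1]*np.sin(a)+x, P[:,0]*np.sin(a)+P[:,1]*np.cos(a)+y, P[:,2]]
def sil(c,x,y,a,z=0):
    S=8; m=np.zeros((400*2,640*2),np.float32); o=np.zeros((800,1280),np.uint8)
    for b in((100,65,0,56),(60,14,56,80)):
        l=np.array(b)/1000; h=cv2.convexHull(pix(c,box(x,y,a,l[0],l[1],l[2]+z,l[3]+z)).astype(np.float32))
        cv2.fillConvexPoly(o,np.round((h*2+.5)*256).astype(np.int32),255,cv2.LINE_AA,8)
    return cv2.resize(o,(640,400),interpolation=cv2.INTER_AREA)/255.
def fit(near,z=0,cs=('top','side')):
    ms=[]
    for c in cs:
        cams.snapshot(c); pc=pix(c,[[near[0],near[1],.04+z]])[0]
        L=[d['pixels'] for d in models.masks_of(c,'tub0')]
        L=[m for m in L if np.hypot(*(np.argwhere(m).mean(0)[::-1]-pc))<12]
        if L: ms.append((c,L[0].astype(float)))
    def f(p):
        e=0
        for c,m in ms:
            s=sil(c,p[0],p[1],p[2],z); e+=1-np.minimum(s,m).sum()/np.maximum(s,m).sum()
        return e/max(len(ms),1)
    best=min((minimize(f,[near[0],near[1],a],method='Nelder-Mead',options=dict(initial_simplex=[[near[0],near[1],a],[near[0]+.008,near[1],a],[near[0],near[1]+.008,a],[near[0],near[1],a+.25]],xatol=3e-4,fatol=1e-4)) for a in(-.9,-.3,.3,.9,1.5)),key=lambda b:b.fun)
    return best.x,best.fun,[c for c,_ in ms]
E
python3 - <<'E'
from h import *
print(fit((.605,-.232))); print(fit((.453,-.374)))
im=cv2.imread('pics/top1.png')[160:300,330:480]; cv2.imwrite('pics/crop1.png',cv2.resize(im,None,fx=5,fy=4,interpolation=cv2.INTER_CUBIC)[:, :] if 0 else cv2.resize(im,None,fx=4,fy=4,interpolation=cv2.INTER_CUBIC))
E
```

```text
(array([ 0.6079, -0.2312,  3.0977]), np.float64(0.1544664819556139), ['top', 'side'])
(array([ 0.4517, -0.3752, -0.2254]), np.float64(0.15331021230407071), ['top', 'side'])
```

View pics/crop1.png

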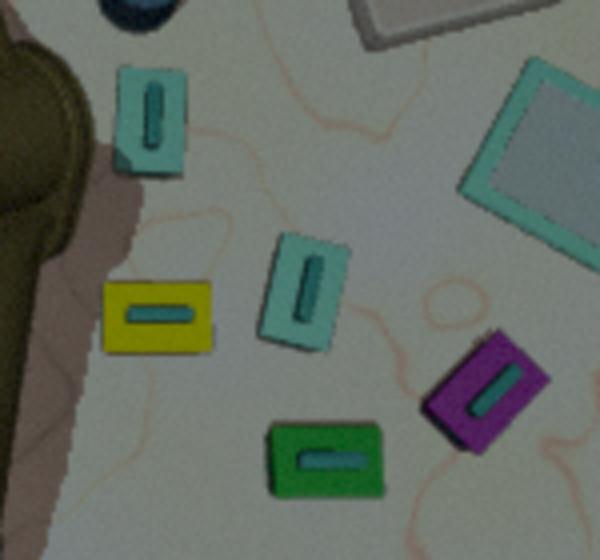

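>>> jog_arm(turn=[[0,0,0.17],[0,0,0.34],[0,0,0.51],[0,0,0.68],[0,0,0.85],[0,0,1.02],[0,0,1.19],[0,0,1.36],[0,0,1.5],[0,0,1.532],[0,0,1.532],[0,0,1.532],[0,0,1.532]], translation=[[0.03,0.01,0],[0.07,0.02,0],[0.11,0.03,0],[0.15,0.04,0],[0.19,0.05,0],[0.23,0.06,0],[0.27,0.07,0],[0.31,0.08,0],[0.351,0.084,0],[0.351,0.084,0.05],[0.351,0.084,0.1],[0.351,0.084,0.12],[0.351,0.084,0.12]], grip=[0.4,0.4,0.4,0.4,0.4,0.4,0.4,0.4,0.4,0.4,0.4,0.4,0.4])

```text
clock: 19.55
tool_pos: [0.6065, -0.2307, 0.1997]
eef_rot: [0.023, 1.0, 0.001, -0.002]
contact_force: [0.6, -0.6, -0.2]
opening: 0.602
finger_force: 0.0
```

```bash
python3 - <<'E'
from h import *
s=st(); print(R.from_quat(s['eef_rot']).as_matrix(),s['q'])
for c in('top','side'):
    cams.snapshot(c); print(c,[(d['position'][:2],round(d['p'],2)) for d in models.place_of(c,'tub0') if d['p']>.3])
print(tool([.6075,-.2315,.078]))
E
```

```text
t 19.55 tcp [ 0.6065 -0.2307  0.1997] open 0.6016471880174955 F [ 0.5634 -0.5957 -0.2191] 0.0
[[-0.999   0.0454 -0.0034]
 [ 0.0454  0.999   0.0011]
 [ 0.0034  0.001  -1.    ]] [ 0.5163  0.8139 -0.4265  1.5323  0.3982  0.8862  1.4781]
top [([0.2974, -0.3938], 0.77), ([0.6031, -0.2289], 0.7), ([0.4256, -0.2405], 0.67), ([0.3653, -0.5406], 0.64)]
side [([0.3686, -0.5435], 0.93), ([0.4554, -0.3763], 0.82), ([0.2973, -0.3944], 0.8), ([0.6079, -0.2325], 0.64), ([0.4226, -0.2366], 0.56)]
[ 0.0015 -0.0003  0.1249]
```

>>> jog_arm(turn=[[0,0,0],[0,0,0],[0,0,0],[0,0,0],[0,0,0],[0,0,0],[0,0,0],[0,0,0],[0,0,0],[0,0,0],[0,0,0],[0,0,0],[0,0,0],[0,0,0],[0,0,0],[0,0,0],[0,0,0],[0,0,0]], translation=[[0.001,0,0.03],[0.001,0,0.06],[0.001,0,0.09],[0.001,0,0.11],[0.001,0,0.122],[0.001,0,0.122],[0.001,0,0.122],[0.001,0,0.122],[0.001,0,0.122],[0.001,0,0.122],[0.001,0,0.122],[0.001,0,0.11],[0.001,0,0.08],[0.001,0,0.04],[0.001,0,0],[0.001,0,-0.04],[0.001,0,-0.08],[0.001,0,-0.08]], grip=[0.4,0.4,0.4,0.4,0.4,0.4,1,1,1,1,1,1,1,1,1,1,1,1], force=40)

```text
clock: 22.0
tool_pos: [0.6083, -0.2312, 0.285]
eef_rot: [0.023, 1.0, -0.001, 0.004]
contact_force: [0.8, 0.1, -3.3]
opening: 0.152
finger_force: 39.9
```

```bash
python3 - <<'E'
from h import *
s=st(); M=R.from_quat(s['eef_rot']).as_matrix()
ang=np.arctan2(M[1,1],M[0,1]); print('yaw turn tool z',-(np.pi/2+A-ang))
print(tool(car(-.004,.06,.30)),tool(car(-.004,.06,.088)))
E
```

```text
t 22.0 tcp [ 0.6083 -0.2312  0.285 ] open 0.15180752584209048 F [ 0.7915  0.0909 -3.306 ] 39.94938318617642
yaw turn tool z 0.0371580134079148
[ 0.098   0.4145 -0.0162] [0.0995 0.4148 0.1958]
```

>>> jog_arm(turn=[[0,0,0.037],[0,0,0.037],[0,0,0.037],[0,0,0.037],[0,0,0.037],[0,0,0.037],[0,0,0.037],[0,0,0.037],[0,0,0.037],[0,0,0.037],[0,0,0.037],[0,0,0.037],[0,0,0.037],[0,0,0.037]], translation=[[0.01,0.04,-0.015],[0.02,0.08,-0.015],[0.03,0.12,-0.015],[0.04,0.16,-0.015],[0.05,0.2,-0.015],[0.06,0.24,-0.015],[0.07,0.28,-0.015],[0.08,0.32,-0.015],[0.09,0.36,-0.015],[0.095,0.4,-0.015],[0.098,0.425,-0.015],[0.098,0.425,0.02],[0.098,0.425,0.05],[0.098,0.425,0.05]], grip=[1,1,1,1,1,1,1,1,1,1,1,1,1,1])

```text
clock: 23.75
tool_pos: [0.5262, 0.1969, 0.2287]
eef_rot: [0.041, 0.999, -0.002, -0.003]
contact_force: [-0.9, -0.1, 0.3]
opening: 0.005
finger_force: 0.0
```

```bash
python3 - <<'E'
from h import *
s=st(); M=R.from_quat(s['eef_rot']).as_matrix(); print(M)
print(tool(car(-.004,.07,.088)),s['q'])
show('side','side2',(200,100,440,300),3)
E
```

```text
t 23.75 tcp [0.5262 0.1969 0.2287] open 0.005183810006816825 F [-0.9077 -0.1223  0.2946] 0.0
[[-0.9966  0.0822 -0.0057]
 [ 0.0822  0.9966 -0.0029]
 [ 0.0055 -0.0033 -1.    ]]
[-0.0047  0.0013  0.1407] [-0.1947  0.6675 -0.4137  1.7776  0.3615  0.7788  0.6973]
```

View pics/side2.png

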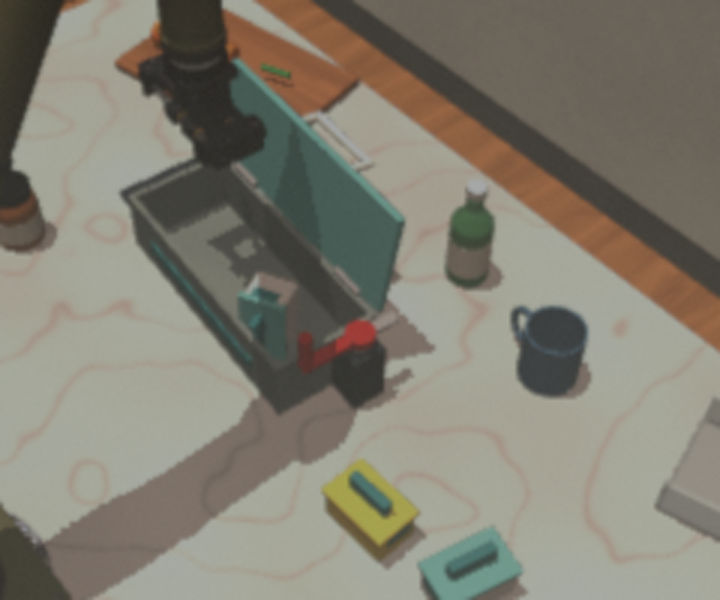

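The grip slackened and the tub fell into the carrier. It lies tipped, with its teal lid side facing the front wall at side-view px about (288,203). I'll look closer.

```bash
python3 - <<'E'
from h import *
a=cams.snapshot('side')[150:250,230:350]; b=cams.snapshot('top')[165:245,205:355]
f=lambda i,k:cv2.resize(i[:,:,::-1],None,fx=k,fy=k,interpolation=cv2.INTER_CUBIC)
a=f(a,3);b=f(b,5)
o=np.zeros((300,0,3),np.uint8)
cv2.imwrite('pics/fall.png',np.vstack([np.pad(f(cams.snapshot('side')[165:240,235:360],4)[:, :500],((0,0),(0,250),(0,0))),f(cams.snapshot('top')[175:235,205:355],5)[:290]]))
for c in('top','side'): cams.snapshot(c); print(c,[(d['position'],round(d['p'],2)) for d in models.find_in(c,'tub0')])
E
```

```text
top [([0.2909, -0.389, 0.0588], 0.71), ([0.4196, -0.2348, 0.0561], 0.57), ([0.3607, -0.5363, 0.0586], 0.57), ([0.5017, 0.0284, 0.1023], 0.41)]
side [([0.3582, -0.5467, 0.0565], 0.91), ([0.4895, 0.0302, 0.0895], 0.81), ([0.4148, -0.2481, 0.0542], 0.78), ([0.4418, -0.3861, 0.0568], 0.77), ([0.2875, -0.4043, 0.0501], 0.74)]
```

View pics/fall.png

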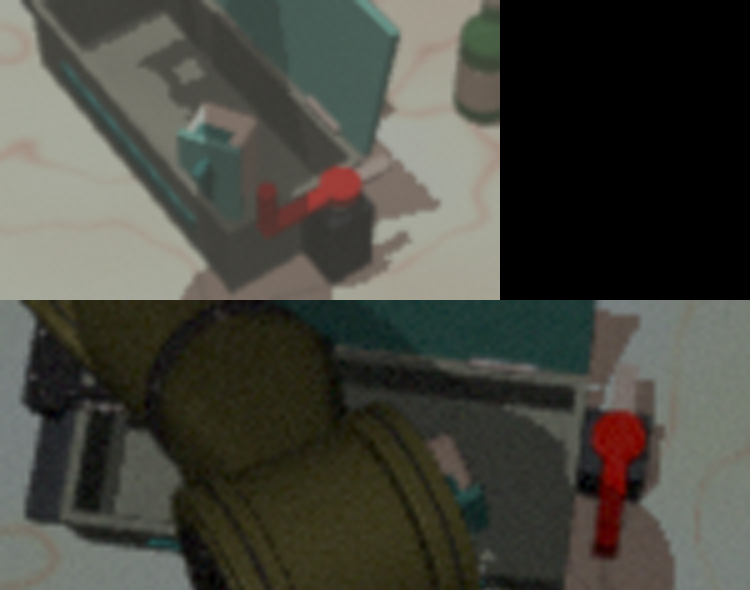

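>>> jog_arm(turn=[[0,0,0],[0,0,0.142],[0,0,0.142],[0,0,0.142],[0,0,0.142],[0,0,0.142],[0,0,0.142],[0,0,0.142],[0,0,0.142],[0,0,0.142],[0,0,0.142],[0,0,0.142],[0,0,0.142],[0,0,0.142]], translation=[[0,0,-0.05],[0.027,-0.576,-0.05],[0.027,-0.576,-0.05],[0.027,-0.576,-0.05],[0.027,-0.576,-0.05],[0.027,-0.576,-0.05],[0.027,-0.576,-0.05],[0.027,-0.576,-0.05],[0.027,-0.576,-0.05],[0.027,-0.576,-0.05],[0.027,-0.576,-0.05],[0.027,-0.576,-0.05],[0.027,-0.576,-0.05],[0.027,-0.576,-0.05]], grip=[0.4,0.4,0.4,0.4,0.4,0.4,0.4,0.4,0.4,0.4,0.4,0.4,0.4,0.4])

```text
clock: 25.95
tool_pos: [0.4545, -0.3717, 0.2815]
eef_rot: [0.11, 0.994, 0.0, 0.0]
contact_force: [-0.1, 0.1, 0.7]
opening: 0.603
finger_force: 0.0
```

```bash
python3 - <<'E'
from h import *
st()
f=lambda i,k:cv2.resize(i[:,:,::-1],None,fx=k,fy=k,interpolation=cv2.INTER_CUBIC)
a=f(cams.snapshot('side')[165:225,240:340],6); b=f(cams.snapshot('top')[185:240,260:330],8)[:,:600]
b=cv2.resize(b,(480,int(b.shape[0]*480/b.shape[1])))[:240]
cv2.imwrite('pics/fall2.png',np.vstack([a,np.pad(f(cams.snapshot('top')[190:235,255:355],5.9)[:230],((0,0),(0,10),(0,0)))]))
for c in('top','side'): cams.snapshot(c); print(c,[(d['position'],round(d['p'],2)) for d in models.find_in(c,'tub0')],[(d['position'],round(d['p'],2)) for d in models.place_of(c,'tub0')])
E
```

```text
t 25.95 tcp [ 0.4545 -0.3717  0.2815] open 0.6026852726824362 F [-0.084   0.1288  0.7132] 0.0
top [([0.4867, 0.0492, 0.1053], 0.85), ([0.4209, -0.2354, 0.0563], 0.65)] [([0.4531, -0.375, 0.001], 0.97), ([0.4253, -0.2402, 0.0011], 0.96), ([0.5175, 0.0655, 0.0558], 0.88), ([0.2934, -0.3925, 0.0023], 0.64)]
side [([0.4851, 0.0334, 0.0937], 0.96), ([0.2887, -0.4016, 0.047], 0.94), ([0.4422, -0.3844, 0.0595], 0.76), ([0.4155, -0.247, 0.0566], 0.56), ([0.3623, -0.5466, 0.0569], 0.56)] [([0.2943, -0.3967, -0.0036], 0.97), ([0.523, 0.0686, 0.0566], 0.88), ([0.4502, -0.3752, 0.0], 0.84), ([0.3671, -0.542, 0.0018], 0.78), ([0.4215, -0.2384, -0.0005], 0.69), ([0.7841, -0.0286, -0.0016], 0.5)]
```

View pics/fall2.png

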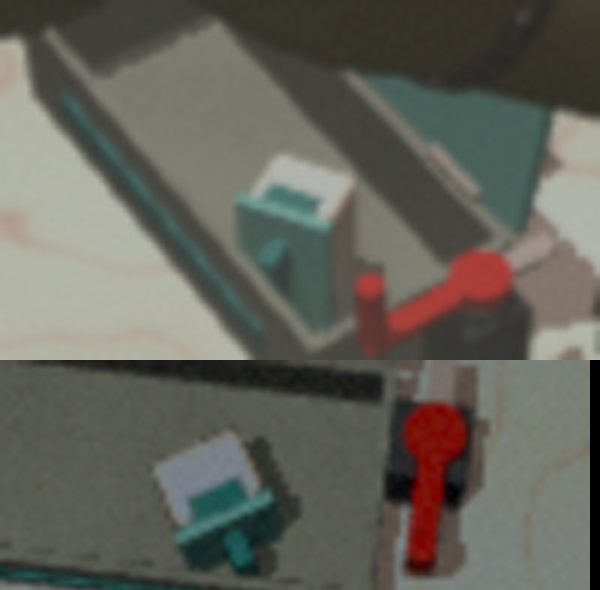

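```bash
python3 - <<'E'
from h import *
P=[ray('top',255+x/5.9,190+(y-360)/5.9,.108)[:2] for x,y in((155,467),(230,432),(272,495),(175,545))]
for p in P: print(p,((p-C)@ex,(p-C)@ey))
d=P[2]-P[3]; print(np.linalg.norm(d),np.arctan2(d@ey,d@ex))
w=P[1]-P[0]; print(np.linalg.norm(w),np.arctan2(w@ey,w@ex))
E
```

```text
[0.5125 0.0821] (np.float64(-0.01211802936950001), np.float64(-0.04633557280171172))
[0.536  0.0376] (np.float64(0.01507275292304181), np.float64(-0.088750142663786))
[0.498  0.0102] (np.float64(-0.020577005424937282), np.float64(-0.11922546580467365))
[0.4649 0.0674] (np.float64(-0.058269148941190965), np.float64(-0.06496975833478517))
0.06606345037846553 -0.9636275271271206
0.05038188541792759 -1.000723187478108
```

```bash
cat > e.py <<'E'
from h import *
def sil2(c,x,y,b,z0):
    # standing on end; (x,y)=bottom-face centre, b=world angle of n (towards bottom face)
    o=np.zeros((800,1280),np.uint8); n=np.array([np.cos(b),np.sin(b)]); w=np.array([-n[1],n[0]])
    for d0,d1,hw,h0,h1 in((0,.056,.0325,0,.1),(.056,.08,.007,.02,.08)):
        P=[np.r_[np.array([x,y])-d*n+s*hw*w,z0+h] for d in(d0,d1) for s in(-1,1) for h in(h0,h1)]
        h=cv2.convexHull(pix(c,P).astype(np.float32)); cv2.fillConvexPoly(o,np.round((h*2+.5)*256).astype(np.int32),255,cv2.LINE_AA,8)
    return cv2.resize(o,(640,400),interpolation=cv2.INTER_AREA)/255.
def fit2(near,b,z0):
    ms=[]
    for c in('top','side'):
        cams.snapshot(c); pc=pix(c,[[*near,z0+.06]])[0]
        L=[d['pixels'] for d in models.masks_of(c,'tub0') if np.hypot(*(np.argwhere(d['pixels']).mean(0)[::-1]-pc))<15]
        if L: ms.append((c,L[0].astype(float)))
    f=lambda p: sum(1-np.minimum(s,m).sum()/np.maximum(s,m).sum() for c,m in ms for s in[sil2(c,*p,z0)])/len(ms)
    v=[*near,b]; q=minimize(f,v,method='Nelder-Mead',options=dict(initial_simplex=[v]+[list(np.array(v)+d) for d in([.01,0,0],[0,.01,0],[0,0,.3])],xatol=3e-4,fatol=1e-4))
    return q.x,q.fun,[c for c,_ in ms]
E
python3 - <<'E'
from e import *
x,e,c=fit2((.52,.065),.51,.008); print(x,e,c)
n=np.array([np.cos(x[2]),np.sin(x[2])]); m=x[:2]-.028*n; print('mid',m,((m-C)@ex,(m-C)@ey))
x2,e,c=fit2((.515,.06),.6,.008); print(x2,e)
s=r.get_state(); M=R.from_quat(s['eef_rot']).as_matrix(); ang=np.arctan2(M[1,1],M[0,1]); print('turn',-(x[2]+np.pi/2-ang)); print(tool(np.r_[m,.28]))
E
```

```text
[0.5227 0.0717 0.6425] 0.24609519974633276 ['top', 'side']
mid [0.5003 0.055 ] (np.float64(-0.0219665979962384), np.float64(-0.07442978765323052))
[0.5182 0.0729 0.7164] 0.23069577281582615
turn -0.8673397399600911
[0.05   0.4283 0.0013]
```

```bash
python3 - <<'E'
import re
s=open('e.py').read()
s=s.replace("    return cv2.resize(o","    for x0,x1,y0,y1 in((-.076,-.068,-.183,.183),(-.076,.076,-.183,-.175)):\n        h=cv2.convexHull(pix(c,[car(a,b,z) for a in(x0,x1) for b in(y0,y1) for z in(0,.094)]).astype(np.float32)); cv2.fillConvexPoly(o,np.round((h*2+.5)*256).astype(np.int32),0,cv2.LINE_AA,8)\n    return cv2.resize(o",1)
open('e.py','w').write(s)
E
python3 - <<'E'
from e import *
for b in(.4,.5,.65):
    x,e,c=fit2((.52,.067),b,.008); n=np.array([np.cos(x[2]),np.sin(x[2])]); m=x[:2]-.028*n; print(x,e,'mid',m,((m-C)@ex,(m-C)@ey))
# overlay
im=cams.snapshot('top')[:,:,::-1].copy(); jm=cams.snapshot('side')[:,:,::-1].copy(); o=[]
for c,I,(u0,v0,u1,v1) in(('side',im*0+jm,(260,175,335,230)),('top',im,(270,185,345,240))):
    k=8; J=cv2.resize(I[v0:v1,u0:u1],None,fx=k,fy=k,interpolation=cv2.INTER_CUBIC)
    s=(cv2.resize(sil2(c,*x,.008)[v0:v1,u0:u1],None,fx=k,fy=k)>.5).astype(np.uint8)
    cv2.drawContours(J,cv2.findContours(s,0,1)[0],-1,(0,0,255),1); o.append(J)
cv2.imwrite('pics/ov.png',cv2.resize(np.vstack(o),None,fx=.68,fy=.68))
E
```

```text
[0.5154 0.0695 0.709 ] 0.1696953350470785 mid [0.4941 0.0513] (np.float64(-0.02781171175092908), np.float64(-0.07863205340363001))
[0.5136 0.0747 0.7497] 0.17366935896201974 mid [0.4931 0.0556] (np.float64(-0.029167052793697388), np.float64(-0.07436663619096369))
[0.5135 0.0729 0.6928] 0.15992765029749534 mid [0.492 0.055] (np.float64(-0.03029718122258243), np.float64(-0.07505992002305006))
```

View pics/ov.png

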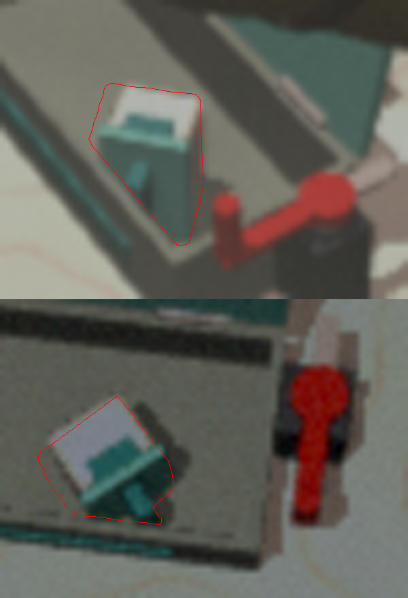

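```bash
python3 - <<'E'
from e import *
for k in range(2):
    im=cams.snapshot('top').astype(int); m=np.zeros(im.shape[:2],bool); m[195:232,272:310]=1
    for d in models.masks_of('top','tub0'):
        if d['pixels'][205:215,285:292].sum()>10: M=d['pixels']
    w=M&(im.min(2)>115)
    t=M&~w&(im[:,:,1]-im[:,:,0]>20)
    b=t&(im.sum(2)>300)
    for nm,x in(('white',w),('brightteal',b)):
        vs,us=np.nonzero(x); P=np.array([ray('top',u,v,.108)[:2] for u,v in zip(us,vs)])*1000
        (c,s,a)=cv2.minAreaRect(P.astype(np.float32)); ev,V=np.linalg.eigh(np.cov(P.T)); print(nm,len(P),c,s,a,'pca',np.sqrt(ev),np.degrees(np.arctan2(V[1],V[0])))
print(np.array2string(im[200:226,278:304].sum(2),max_line_width=200,threshold=10000))
E
```

```text
white 103 (505.26513671875, 58.41606140136719) (36.1739616394043, 50.91059112548828) 35.357757568359375 pca [ 8.8673 16.0793] [-142.9672  127.0328]
brightteal 17 (490.2734069824219, 48.3092041015625) (21.216201782226562, 51.55390167236328) 36.549808502197266 pca [ 7.0303 16.706 ] [-139.2576  130.7424]
white 106 (505.1907043457031, 58.795249938964844) (36.491397857666016, 51.615234375) 35.357757568359375 pca [ 9.0899 16.2389] [-141.629  128.371]
brightteal 18 (489.8441467285156, 48.01178741455078) (22.213253021240234, 51.5538215637207) 36.64480209350586 pca [ 7.1031 16.2381] [-145.1795  124.8205]
[[263 260 255 258 258 259 252 252 250 258 253 253 259 253 261 248 259 261 261 265 259 262 262 266 266 269]
 [254 261 254 256 251 261 265 252 251 255 260 247 247 262 259 253 259 251 253 264 265 266 266 273 271 260]
 [260 269 255 256 258 261 252 252 252 253 252 258 231 276 233 247 263 263 261 262 250 262 265 264 269 268]
 [259 267 264 254 259 258 256 256 256 250 279 310 363 369 317 260 256 244 250 261 256 262 261 271 270 248]
 [255 263 247 260 256 262 253 262 263 293 344 372 378 380 354 286 241
[... 1585 characters left out ...]
 263 160 113 134 179 159 108  98  99 102 121 172 258 266]
 [256 260 262 268 249 209 177 286 305 322 289 192 130 105 106 191 182 184 121  82 103 115 179 243 267 277]
 [255 255 258 265 260 254 199 285 313 264 149 100 117  97  91 181 200 192 189 120 116 153 166 256 269 268]
 [250 262 256 263 262 268 241 232 179 135 106 113 113 104  92 128 193 204 203 176 164 148 158 186 262 269]
 [256 246 260 259 252 264 253 202 132 101  98 109 100 103 106  89 167 226 211 195 142 150 155 172 258 268]
 [226 204 204 257 252 259 251 240 150 108 114 114 105 110 123 127 122 187 182 120  91 135 140 169 248 262]
 [242 240 259 257 258 239 230 234 195 162 147 138 137 138 191 242 161 108  66  66  82 104 145 177 249 270]]
```

```bash
python3 - <<'E'
from e import *
print(tool([.504,.058,.28]),r.get_state()['q'])
E
```

```text
[0.0471 0.4321 0.0013] [ 0.8641  0.6346 -0.4378  1.6462  0.3183  0.9321  1.6558]
```

>>> jog_arm(turn=[[0,0,-0.1],[0,0,-0.2],[0,0,-0.3],[0,0,-0.4],[0,0,-0.5],[0,0,-0.6],[0,0,-0.7],[0,0,-0.8],[0,0,-0.855],[0,0,-0.855],[0,0,-0.855],[0,0,-0.855]], translation=[[0.005,0.05,0],[0.01,0.1,0],[0.015,0.15,0],[0.02,0.2,0],[0.025,0.25,0],[0.03,0.3,0],[0.04,0.35,0],[0.047,0.4,0],[0.047,0.432,0],[0.047,0.432,0.05],[0.047,0.432,0.1],[0.047,0.432,0.1]], grip=[0.15,0.15,0.15,0.15,0.15,0.15,0.15,0.15,0.15,0.15,0.15,0.15])

```text
clock: 29.2
tool_pos: [0.502, 0.0573, 0.1789]
eef_rot: [-0.31, 0.951, 0.0, -0.003]
contact_force: [-1.2, -0.0, 0.3]
opening: 0.85
finger_force: 0.0
```

```bash
python3 - <<'E'
from e import *
s=st(); M=R.from_quat(s['eef_rot']).as_matrix(); print(np.arctan2(M[1,1],M[0,1])-np.pi/2,tool([.504,.058,.10]),s['q'])
show('side','side3',(240,110,360,230),5)
E
```

```text
t 29.2 tcp [0.502  0.0573 0.1789] open 0.850368982800315 F [-1.2067 -0.03    0.2715] 0.0
0.6310064139960021 [-0.0026 -0.0008  0.0789] [ 0.1295  0.7069 -0.5471  1.9828  0.6122  0.6278  1.3783]
```

View pics/side3.png

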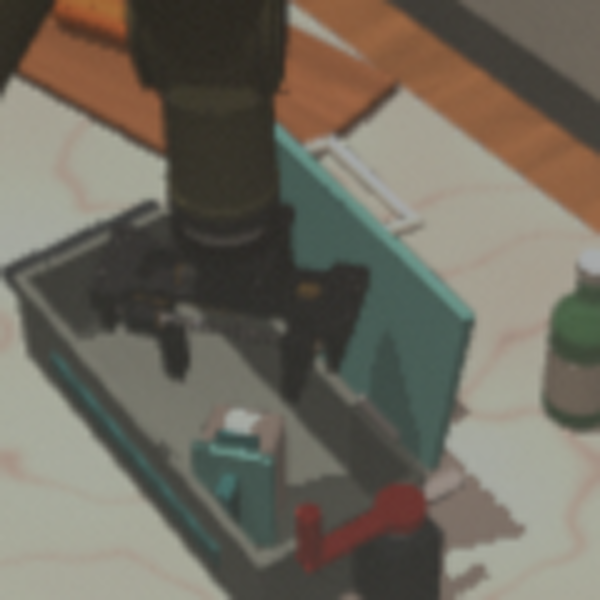

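>>> jog_arm(turn=[[0,0,0],[0,0,0],[0,0,0],[0,0,0],[0,0,0],[0,0,0],[0,0,0]], translation=[[-0.002,-0.001,0.02],[-0.002,-0.001,0.04],[-0.002,-0.001,0.05],[-0.002,-0.001,0.06],[-0.002,-0.001,0.07],[-0.002,-0.001,0.079],[-0.002,-0.001,0.079]], grip=[0.15,0.15,0.15,0.15,0.15,0.15,0.15])

```text
clock: 30.12
tool_pos: [0.5059, 0.0582, 0.1017]
eef_rot: [-0.31, 0.951, 0.0, -0.001]
contact_force: [-0.3, 0.3, 0.9]
opening: 0.857
finger_force: 0.0
```

>>> jog_arm(turn=[[0,0,0],[0,0,0],[0,0,0],[0,0,0],[0,0,0],[0,0,0]], translation=[[0,0,0],[0,0,0],[0,0,0],[0,0,0],[0,0,0],[0,0,0]], grip=[1,1,1,1,1,1], force=40)

```text
clock: 30.88
tool_pos: [0.5064, 0.0585, 0.1024]
eef_rot: [-0.31, 0.951, 0.0, 0.0]
contact_force: [-0.5, 0.2, 2.3]
opening: 0.665
finger_force: 39.9
```

>>> jog_arm(turn=[[0,0,0],[0,0,0],[0,0,0],[0,0,0],[0,0,0],[0,0,0.1],[0,0,0.2],[0,0,0.3],[0,0,0.4],[0,0,0.5],[0,0,0.6],[0,0,0.631],[0,0,0.631],[0,0,0.631]], translation=[[0,0,-0.02],[0,0,-0.06],[0,0,-0.1],[0,0,-0.15],[0,0,-0.2],[0.015,-0.03,-0.2],[0.03,-0.06,-0.2],[0.05,-0.1,-0.2],[0.07,-0.14,-0.2],[0.09,-0.18,-0.2],[0.11,-0.22,-0.2],[0.138,-0.2635,-0.2],[0.138,-0.2635,-0.2],[0.138,-0.2635,-0.2]], grip=[1,1,1,1,1,1,1,1,1,1,1,1,1,1])

```text
clock: 32.62
tool_pos: [0.5493, -0.2356, 0.3014]
eef_rot: [0.0, 1.0, 0.001, -0.001]
contact_force: [-0.3, 1.0, -2.3]
opening: 0.665
finger_force: 40.0
```

```bash
python3 - <<'E'
from e import *
s=st(); M=R.from_quat(s['eef_rot']).as_matrix(); print(M,s['q'])
show('side','side4',(270,130,420,290),4)
for c in('top','side'): cams.snapshot(c); print(c,[(d['position'],round(d['p'],2)) for d in models.place_of(c,'tub0')])
E
```

```text
t 32.625 tcp [ 0.5493 -0.2356  0.3014] open 0.6647716372985466 F [-0.2736  0.9745 -2.3489] 39.9572245212039
[[-1.      0.001  -0.0019]
 [ 0.0009  1.      0.0014]
 [ 0.0019  0.0014 -1.    ]] [ 0.6153  0.6375 -0.5067  1.5853  0.3464  1.0118  1.5758]
top [([0.4247, -0.2377, 0.001], 0.79), ([0.5677, -0.2298, 0.254], 0.78)]
side [([0.4524, -0.3757, -0.0014], 0.96), ([0.5694, -0.2374, 0.2527], 0.94), ([0.3678, -0.5419, 0.001], 0.72), ([0.4197, -0.2356, 0.0009], 0.68), ([0.2945, -0.3956, -0.0037], 0.64), ([0.7854, -0.0267, -0.002], 0.41)]
```

View pics/side4.png

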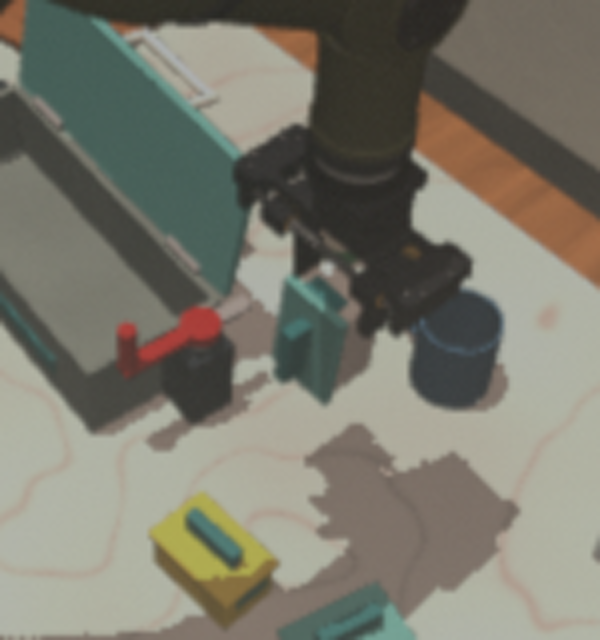

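>>> jog_arm(turn=[[0,0.15,0],[0,0.3,0],[0,0.45,0],[0,0.6,0],[0,0.75,0],[0,0.8,0],[0,0.8,0],[0,0.8,0],[0,0.8,0],[0,0.8,0],[0,0.8,0],[0,0.8,0],[0,0.8,0],[0,0.8,0]], translation=[[0,0,0],[-0.01,0,0],[-0.02,0,0],[-0.02,0,0],[-0.02,0,0],[-0.02,0,0.03],[-0.02,0,0.06],[-0.02,0,0.1],[-0.02,0,0.14],[-0.02,0,0.17],[-0.02,0,0.19],[-0.02,0,0.205],[-0.02,0,0.205],[-0.02,0,0.205]], grip=[1,1,1,1,1,1,1,1,1,1,1,1,1,1])

```text
clock: 34.62
tool_pos: [0.5707, -0.2361, 0.0983]
eef_rot: [0.001, 0.921, -0.0, -0.389]
contact_force: [-0.1, 0.0, -2.7]
opening: 0.666
finger_force: 40.0
```

```bash
python3 - <<'E'
from e import *
s=st(); M=R.from_quat(s['eef_rot']).as_matrix(); print(M,s['q'])
for c in('top','side'): cams.snapshot(c); print(c,[(d['position'],round(d['p'],2)) for d in models.place_of(c,'tub0')])
E
```

```text
t 34.625 tcp [ 0.5707 -0.2361  0.0983] open 0.6656151695548326 F [-0.1232  0.0316 -2.7433] 39.957067825016566
[[-0.698   0.001  -0.7161]
 [ 0.0011  1.      0.0004]
 [ 0.7161 -0.0005 -0.698 ]] [ 0.3391  1.2903 -0.3241  0.8827  0.4016  1.8123  1.6092]
top [([0.4561, -0.3706, 0.0007], 0.96), ([0.3647, -0.5437, 0.0036], 0.87), ([0.4243, -0.239, -0.0035], 0.65), ([0.2938, -0.3961, 0.0027], 0.6)]
side [([0.3681, -0.5413, -0.0002], 0.96), ([0.4206, -0.2372, 0.0001], 0.95), ([0.5507, -0.2382, 0.0516], 0.9), ([0.2926, -0.3961, -0.0076], 0.78)]
```

>>> jog_arm(turn=[[0,0,0],[0,0,0],[0,0,0],[0,0,0],[0,0,0],[0,0,0],[0,0,0]], translation=[[-0.004,0,0.004],[-0.008,0,0.008],[-0.008,0,0.008],[-0.008,0,0.008],[-0.008,0,0.008],[-0.008,0,0.008],[-0.008,0,0.008]], grip=[1,1,0,0,0,0,0])

```text
clock: 35.7
tool_pos: [0.5699, -0.236, 0.0861]
eef_rot: [0.0, 0.921, 0.0, -0.389]
contact_force: [-0.3, -0.2, -0.3]
opening: 0.998
finger_force: 0.0
```

>>> jog_arm(turn=[[0,0,0],[0,0,0],[0,0,0],[0,0,0],[0,-0.1,0],[0,-0.2,0],[0,-0.3,0],[0,-0.4,0],[0,-0.5,0],[0,-0.6,0],[0,-0.7,0],[0,-0.8,0],[0,-0.8,0]], translation=[[0.015,0,-0.015],[0.04,0,-0.04],[0.07,0,-0.07],[0.1,0,-0.1],[0.1,0,-0.1],[0.1,0,-0.1],[0.1,0,-0.1],[0.1,0,-0.1],[0.1,0,-0.1],[0.1,0,-0.1],[0.1,0,-0.1],[0.1,0,-0.1],[0.1,0,-0.1]], grip=[0,0,0,0,0,0.2,0.4,0.4,0.4,0.4,0.4,0.4,0.4])

```text
clock: 37.33
tool_pos: [0.5705, -0.2369, 0.2292]
eef_rot: [0.001, 1.0, -0.001, -0.0]
contact_force: [-0.2, 0.0, 0.5]
opening: 0.599
finger_force: 0.0
```

```bash
python3 - <<'E'
from e import *
s=st()
show('side','side5',(270,170,430,330),4)
for c in('top','side'): cams.snapshot(c); print(c,[(d['position'],round(d['p'],2)) for d in models.place_of(c,'tub0')],[(d['position'],round(d['p'],2)) for d in models.place_of(c,'mug')])
E
```

```text
t 37.325 tcp [ 0.5705 -0.2369  0.2292] open 0.5987387400456455 F [-0.1594  0.0275  0.5415] 0.0
top [([0.5623, -0.2267, -0.0011], 0.84), ([0.425, -0.239, 0.0013], 0.7), ([0.3654, -0.5371, 0.0038], 0.57), ([0.2968, -0.3923, 0.005], 0.44)] [([0.7417, -0.2216, 0.0049], 0.87), ([0.787, -0.0313, -0.001], 0.44), ([0.6026, 0.1214, 0.0938], 0.32)]
side [([0.451, -0.3753, -0.0001], 0.83), ([0.5622, -0.234, -0.0008], 0.8), ([0.2968, -0.3977, -0.0038], 0.58)] [([0.7447, -0.2184, -0.0024], 0.53)]
```

View pics/side5.png

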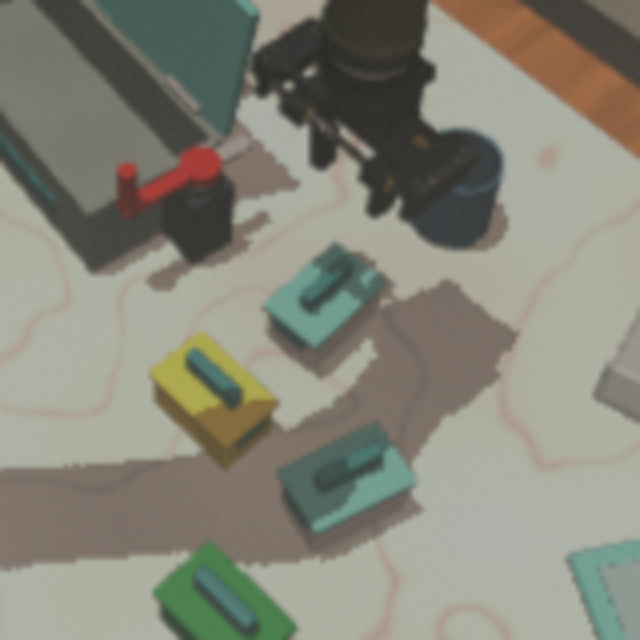

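The tub is upright on the counter again, at crop px (325,295). I'll refine its pose and grasp it.

```bash
python3 - <<'E'
from e import *
x,e,c=fit((.562,-.231)); print(x,e,c); print(tool([x[0],x[1],.077]))
print(fit((.453,-.374)))
E
```

```text
[ 0.5649 -0.2322  0.1321] 0.2257690812745171 ['top', 'side']
[0.0072 0.0036 0.1501]
(array([ 0.4539, -0.3749, -0.1643]), np.float64(0.15763124555528862), ['side'])
```

```bash
python3 - <<'E'
from e import *
for a,b in(((302,302),(352,257)),((320,480),(383,450)),((265,305),(335,243)),((318,347),(386,285)),((282,485),(375,425))):
    p,q=[ray('side',270+u/4,170+v/4,.08)[:2] for u,v in(a,b)]; print(p,q,np.arctan2(*(q-p)[::-1]))
for k in range(2): print(fit((.562,-.231),cs=('side',)))
E
```

```text
[ 0.5263 -0.2389] [ 0.5938 -0.2328] 0.09109243627662579
[ 0.4193 -0.3738] [ 0.4775 -0.3877] -0.23440949111912962
[ 0.4994 -0.2202] [ 0.5929 -0.2117] 0.09052261120634494
[ 0.5051 -0.2815] [ 0.5955 -0.274 ] 0.08352082122702148
[ 0.3929 -0.3571] [ 0.4889 -0.367 ] -0.10248596082155724
(array([ 0.567 , -0.2275,  0.2806]), np.float64(0.1976441319379556), ['side'])
(array([ 0.5655, -0.2283,  3.3168]), np.float64(0.14528354776519836), ['side'])
```

>>> jog_arm(turn=[[0,0,-0.09],[0,0,-0.09],[0,0,-0.09],[0,0,-0.09],[0,0,-0.09],[0,0,-0.09],[0,0,-0.09],[0,0,-0.09],[0,0,-0.09],[0,0,-0.09],[0,0,-0.09],[0,0,-0.09],[0,0,-0.09],[0,0,-0.09],[0,0,-0.09],[0,0,-0.09],[0,0,-0.09],[0,0,-0.09],[0,0,-0.09]], translation=[[0.0075,0.005,0.03],[0.0075,0.005,0.07],[0.0075,0.005,0.11],[0.0075,0.005,0.14],[0.0075,0.005,0.151],[0.0075,0.005,0.151],[0.0075,0.005,0.151],[0.0075,0.005,0.151],[0.0075,0.005,0.151],[0.0075,0.005,0.151],[0.0075,0.005,0.151],[0.0075,0.005,0.13],[0.0075,0.005,0.1],[0.0075,0.005,0.06],[0.0075,0.005,0.02],[0.0075,0.005,-0.02],[0.0075,0.005,-0.056],[0.0075,0.005,-0.056],[0.0075,0.005,-0.056]], grip=[0.4,0.4,0.4,0.4,0.4,0.4,1,1,1,1,1,1,1,1,1,1,1,1,1], force=50)

```text
clock: 40.65
tool_pos: [0.5633, -0.2309, 0.2817]
eef_rot: [-0.045, 0.999, 0.0, -0.002]
contact_force: [0.1, -0.0, -3.0]
opening: 0.155
finger_force: 50.0
```

```bash
python3 - <<'E'
from h import *
s=st(); M=R.from_quat(s['eef_rot']).as_matrix()
ang=np.arctan2(M[1,1],M[0,1]); print('yaw turn tool z',-(np.pi/2+A-ang))
print(tool(car(-.004,.07,.285)),tool(car(-.004,.07,.088)))
for c in('top','side'): cams.snapshot(c); print(c,[(d['position']-s['tool_pos'],round(d['p'],2)) for d in models.place_of(c,'tub0') if d['position'][2]>.1])
E
```

```text
t 40.65 tcp [ 0.5633 -0.2309  0.2817] open 0.15507090542822008 F [ 0.0887 -0.01   -2.9842] 49.988642279058695
yaw turn tool z 0.1726132671763987
[-0.0053  0.4296 -0.003 ] [-0.0059  0.4294  0.194 ]
top [(array([-0.0041,  0.0002, -0.0748]), 0.82)]
side [(array([-0.0014, -0.0021, -0.0766]), 0.63), (array([-0.0243,  0.1477, -0.1741]), 0.49)]
```

>>> jog_arm(turn=[[0,0,0.02],[0,0,0.04],[0,0,0.06],[0,0,0.08],[0,0,0.1],[0,0,0.12],[0,0,0.14],[0,0,0.16],[0,0,0.173],[0,0,0.173],[0,0,0.173],[0,0,0.173],[0,0,0.173],[0,0,0.173],[0,0,0.173],[0,0,0.173]], translation=[[0,0.03,-0.015],[0,0.07,-0.015],[0,0.11,-0.015],[0,0.15,-0.015],[0,0.19,-0.015],[0,0.23,-0.015],[0,0.27,-0.015],[0,0.31,-0.015],[-0.005,0.35,-0.015],[-0.005,0.39,-0.015],[-0.005,0.42,-0.015],[-0.005,0.43,-0.015],[-0.005,0.43,0.03],[-0.005,0.43,0.06],[-0.005,0.43,0.08],[-0.005,0.43,0.08]], grip=[1,1,1,1,1,1,1,1,1,1,1,1,1,1,1,1])

```text
clock: 42.85
tool_pos: [0.5304, 0.1957, 0.2017]
eef_rot: [0.043, 0.999, -0.002, -0.002]
contact_force: [0.3, -0.1, -2.4]
opening: 0.153
finger_force: 50.0
```

```bash
python3 - <<'E'
from h import *
s=st(); M=R.from_quat(s['eef_rot']).as_matrix()
ang=np.arctan2(M[1,1],M[0,1]); print('yaw turn tool z',-(np.pi/2+A-ang))
print(tool(car(-.004,.07,.087)))
E
```

```text
t 42.85 tcp [0.5304 0.1957 0.2017] open 0.15271231988419462 F [ 0.299  -0.0746 -2.3725] 49.98865054920316
yaw turn tool z -0.0018495873246930916
[-0.0001  0.0021  0.1147]
```

>>> jog_arm(turn=[[0,0,0],[0,0,0],[0,0,0],[0,0,0],[0,0,0],[0,0,0],[0,0,0],[0,0,0],[0,0,0],[0,0,0],[0,0,0],[0,0,0],[0,0,0],[0,0,0],[0,0,0],[0,0,0]], translation=[[0,0.002,0.03],[0,0.002,0.06],[0,0.002,0.085],[0,0.002,0.1],[0,0.002,0.108],[0,0.002,0.113],[0,0.002,0.114],[0,0.002,0.114],[0,0.002,0.114],[0,0.002,0.114],[0,0.002,0.114],[0,0.002,0.09],[0,0.002,0.05],[0,0.002,0],[0,0.002,-0.05],[0,0.002,-0.08]], grip=[1,1,1,1,1,1,1,0.5,0.5,0.5,0.5,0.5,0.5,0.5,0.4,0.4])

```text
clock: 44.85
tool_pos: [0.5318, 0.2002, 0.2861]
eef_rot: [0.042, 0.999, 0.001, 0.001]
contact_force: [0.9, 0.8, 0.2]
opening: 0.603
finger_force: 0.0
```

```bash
python3 - <<'E'
from h import *
s=st()
for c in('top','side'): cams.snapshot(c); print(c,[(d['position'],round(d['p'],2)) for d in models.place_of(c,'tub0')])
print(tool([.4525,-.375,.26]))
E
```

```text
t 44.85 tcp [0.5318 0.2002 0.2861] open 0.6025864020526998 F [0.9027 0.8385 0.2228] 0.0
top [([0.3646, -0.5408, 0.0015], 0.91), ([0.453, -0.3707, 0.0012], 0.85), ([0.4263, -0.2401, -0.0016], 0.83), ([0.2955, -0.3922, 0.0027], 0.83)]
side [([0.3664, -0.5397, 0.0041], 0.92), ([0.4536, -0.3768, 0.0002], 0.88), ([0.5292, 0.2006, 0.0103], 0.8), ([0.2958, -0.3973, -0.0056], 0.71), ([0.422, -0.2367, 0.0002], 0.55), ([0.6034, 0.1222, 0.0936], 0.5), ([0.7879, -0.0269, -0.0037], 0.48)]
[ 0.0302 -0.579   0.0234]
```

>>> jog_arm(turn=[[0,0,0.142],[0,0,0.142],[0,0,0.142],[0,0,0.142],[0,0,0.142],[0,0,0.142],[0,0,0.142],[0,0,0.142],[0,0,0.142],[0,0,0.142],[0,0,0.142],[0,0,0.142],[0,0,0.142],[0,0,0.142],[0,0,0.142]], translation=[[0.03,-0.579,0],[0.03,-0.579,0],[0.03,-0.579,0],[0.03,-0.579,0],[0.03,-0.579,0],[0.03,-0.579,0],[0.03,-0.579,0],[0.03,-0.579,0],[0.03,-0.579,0],[0.03,-0.579,0],[0.03,-0.579,0],[0.03,-0.579,0.03],[0.03,-0.579,0.07],[0.03,-0.579,0.09],[0.03,-0.579,0.09]], grip=[0.4,0.4,0.4,0.4,0.4,0.4,0.4,0.4,0.4,0.4,0.4,0.4,0.4,0.4,0.4])

```text
clock: 46.92
tool_pos: [0.453, -0.3711, 0.1918]
eef_rot: [0.11, 0.994, 0.002, -0.002]
contact_force: [-0.3, -0.3, -0.2]
opening: 0.598
finger_force: 0.0
```

```bash
python3 - <<'E'
from h import *
s=st(); M=R.from_quat(s['eef_rot']).as_matrix(); print('yaw',np.arctan2(M[1,1],M[0,1])-np.pi/2)
print(tool([.4528,-.3745,.077]))
for c in('top','side'): cams.snapshot(c); print(c,[(d['position'],round(d['p'],2)) for d in models.place_of(c,'tub0')])
E
```

```text
t 46.925 tcp [ 0.453  -0.3711  0.1918] open 0.5982221835144799 F [-0.2959 -0.323  -0.2438] 0.0
yaw -0.2212963248142843
[-0.001  -0.0038  0.1148]
top [([0.5273, 0.2025, 0.0078], 0.89), ([0.4535, -0.3747, 0.0014], 0.77), ([0.4251, -0.2396, 0.0028], 0.76), ([0.2957, -0.3936, 0.0001], 0.64)]
side [([0.295, -0.396, -0.0054], 0.61), ([0.3669, -0.5428, 0.0028], 0.6), ([0.4514, -0.3762, -0.0011], 0.58)]
```

>>> jog_arm(turn=[[0,0,0],[0,0,0],[0,0,0],[0,0,0],[0,0,0],[0,0,0],[0,0,0],[0,0,0],[0,0,0],[0,0,0],[0,0,0],[0,0,0],[0,0,0],[0,0,0],[0,0,0],[0,0,0],[0,0,0],[0,0,0]], translation=[[-0.001,-0.003,0.03],[-0.001,-0.003,0.06],[-0.001,-0.003,0.09],[-0.001,-0.003,0.11],[-0.001,-0.003,0.114],[-0.001,-0.003,0.114],[-0.001,-0.003,0.114],[-0.001,-0.003,0.114],[-0.001,-0.003,0.114],[-0.001,-0.003,0.114],[-0.001,-0.003,0.114],[-0.001,-0.003,0.1],[-0.001,-0.003,0.07],[-0.001,-0.003,0.03],[-0.001,-0.003,-0.01],[-0.001,-0.003,-0.05],[-0.001,-0.003,-0.09],[-0.001,-0.003,-0.09]], grip=[0.4,0.4,0.4,0.4,0.4,0.4,1,1,1,1,1,1,1,1,1,1,1,1])

```text
clock: 49.38
tool_pos: [0.4547, -0.3787, 0.2869]
eef_rot: [0.113, 0.994, -0.002, 0.003]
contact_force: [0.3, 0.2, -3.2]
opening: 0.157
finger_force: 49.7
```

```bash
python3 - <<'E'
from h import *
s=st(); M=R.from_quat(s['eef_rot']).as_matrix()
ang=np.arctan2(M[1,1],M[0,1]); print('yaw turn tool z',-(np.pi/2+A-ang))
print(tool(car(-.002,-.06,.285)))
E
```

```text
t 49.375 tcp [ 0.4547 -0.3787  0.2869] open 0.1568114472210054 F [ 0.2739  0.2212 -3.2396] 49.690230052219704
yaw turn tool z -0.1428991009338314
[0.0351 0.45   0.0005]
```

>>> jog_arm(turn=[[0,0,-0.02],[0,0,-0.04],[0,0,-0.06],[0,0,-0.08],[0,0,-0.1],[0,0,-0.12],[0,0,-0.143],[0,0,-0.143],[0,0,-0.143],[0,0,-0.143],[0,0,-0.143],[0,0,-0.143],[0,0,-0.143],[0,0,-0.143],[0,0,-0.143]], translation=[[0.003,0.03,-0.01],[0.006,0.07,-0.01],[0.01,0.11,-0.01],[0.013,0.15,-0.01],[0.016,0.19,-0.01],[0.02,0.23,-0.01],[0.023,0.27,-0.01],[0.026,0.31,-0.01],[0.03,0.35,-0.01],[0.033,0.39,-0.01],[0.035,0.43,-0.01],[0.035,0.45,-0.01],[0.035,0.45,0.04],[0.035,0.45,0.08],[0.035,0.45,0.08]], grip=[1,1,1,1,1,1,1,1,1,1,1,1,1,1,1])

```text
clock: 51.25
tool_pos: [0.5163, 0.0686, 0.2005]
eef_rot: [0.04, 0.999, -0.001, -0.004]
contact_force: [0.5, -0.1, -2.4]
opening: 0.153
finger_force: 49.7
```

```bash
python3 - <<'E'
from h import *
s=st(); M=R.from_quat(s['eef_rot']).as_matrix()
ang=np.arctan2(M[1,1],M[0,1]); print('yaw turn tool z',-(np.pi/2+A-ang))
print(tool(car(-.002,-.06,.087)))
cams.snapshot('side'); print([(d['position']-s['tool_pos'],round(d['p'],2)) for d in models.place_of('side','tub0')])
E
```

```text
t 51.25 tcp [0.5163 0.0686 0.2005] open 0.15304724295563715 F [ 0.4901 -0.0717 -2.4328] 49.69018312054686
yaw turn tool z 0.0027681898296585405
[-0.0061 -0.0003  0.1134]
[(array([ 0.0018,  0.0001, -0.0802]), 0.94), (array([-0.0934, -0.3047, -0.1988]), 0.94), (array([-0.1485, -0.6075, -0.1992]), 0.88), (array([-0.2184, -0.465 , -0.2047]), 0.66), (array([ 0.0129,  0.1307, -0.1928]), 0.64)]
```

>>> jog_arm(turn=[[0,0,0],[0,0,0],[0,0,0],[0,0,0],[0,0,0],[0,0,0],[0,0,0],[0,0,0],[0,0,0],[0,0,0],[0,0,0],[0,0,0],[0,0,0],[0,0,0],[0,0,0],[0,0,0]], translation=[[-0.005,0,0.03],[-0.005,0,0.06],[-0.005,0,0.085],[-0.005,0,0.1],[-0.005,0,0.108],[-0.005,0,0.112],[-0.005,0,0.112],[-0.005,0,0.112],[-0.005,0,0.112],[-0.005,0,0.112],[-0.005,0,0.112],[-0.005,0,0.09],[-0.005,0,0.05],[-0.005,0,0],[-0.005,0,-0.06],[-0.005,0,-0.12]], grip=[1,1,1,1,1,1,1,0.5,0.5,0.5,0.5,0.5,0.5,0.5,0.5,0.5])

```text
clock: 53.35
tool_pos: [0.5244, 0.0679, 0.3253]
eef_rot: [0.041, 0.999, 0.0, -0.0]
contact_force: [1.7, 0.1, -0.6]
opening: 0.5
finger_force: 0.0
```

```bash
python3 - <<'E'
from h import *
s=st()
for c in('top','side'):
    cams.snapshot(c); print(c,[(d['position'],round(d['p'],2)) for d in models.place_of(c,'tub0')])
    print([(d['position'],round(d['p'],2)) for d in models.place_of(c,'lid_bar')])
    for n in ('mug','jar','oil'): print(n,[(d['position'],round(d['p'],2)) for d in models.place_of(c,n)][:1])
show('side','side6',(230,110,390,270),4)
M=R.from_quat(s['eef_rot']).as_matrix(); print(M)
E
```

```text
t 53.35 tcp [0.5244 0.0679 0.3253] open 0.5000179648114821 F [ 1.69    0.0796 -0.5933] 0.0
top [([0.4246, -0.239, 0.0003], 0.85), ([0.2957, -0.3928, 0.0009], 0.75), ([0.3663, -0.5406, 0.0019], 0.74), ([0.5256, 0.204, 0.0092], 0.55), ([0.5251, 0.0685, 0.0058], 0.45)]
[]
mug [([0.7439, -0.2218, 0.0028], 0.61)]
jar [([0.3472, 0.4354, -0.0009], 0.96)]
oil [([0.7866, -0.0301, -0.0018], 0.64)]
side [([0.3687, -0.54, 0.0], 0.93), ([0.2954, -0.3936, -0.0072], 0.88), ([0.5234, 0.0675, 0.009], 0.81), ([0.4234, -0.237, 0.0005], 0.64), ([0.5309, 0.1975, 0.0102], 0.6), ([0.6814, 0.1113, 0.2154], 0.44)]
[([0.683, 0.1125, 0.2141], 0.75)]
mug [([0.7478, -0.2187, 0.0018], 0.79)]
jar [([0.3489, 0.4336, 0.0032], 0.91)]
oil [([0.7846, -0.0253, -0.0031], 0.79)]
[[-0.9966  0.0826 -0.0004]
 [ 0.0826  0.9966  0.0001]
 [ 0.0004  0.0001 -1.    ]]
```

View pics/side6.png

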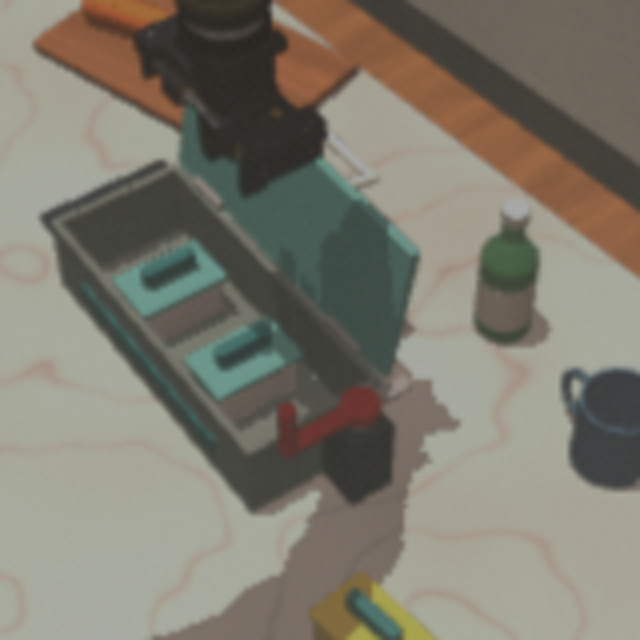

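>>> jog_arm(turn=[[0,0,-0.15],[0,0,-0.3],[0,0,-0.45],[0,0,-0.6],[0,0,-0.75],[0,0,-0.9],[0,0,-1.05],[0,0,-1.2],[0,0,-1.35],[0,0,-1.5],[0,0,-1.571],[0,0,-1.571],[0,0,-1.571]], translation=[[-0.02,0.01,0],[-0.04,0.01,0],[-0.06,0.02,0],[-0.08,0.03,0],[-0.1,0.03,0],[-0.12,0.04,0],[-0.14,0.05,0],[-0.16,0.05,0],[-0.18,0.06,0],[-0.19,0.06,0],[-0.191,0.06,0],[-0.191,0.06,0],[-0.191,0.06,0]], grip=[0.7,0.7,0.7,0.7,0.7,0.7,0.7,0.7,0.7,0.7,0.7,0.7,0.7])

```text
clock: 55.62
tool_pos: [0.72, 0.1121, 0.3232]
eef_rot: [-0.677, 0.736, 0.0, -0.0]
contact_force: [-0.3, 0.1, 0.2]
opening: 0.299
finger_force: 0.0
```

>>> jog_arm(turn=[[-0.1,0,0],[-0.2,0,0],[-0.31,0,0],[-0.31,0,0]], translation=[[0,0,0],[0,0,0],[0,0,0],[0,0,0]], grip=[0.7,0.7,0.7,0.7])

```text
clock: 56.12
tool_pos: [0.7209, 0.1127, 0.3212]
eef_rot: [-0.668, 0.727, 0.114, -0.105]
contact_force: [-0.6, 0.2, -0.9]
opening: 0.297
finger_force: 0.0
```

```bash
python3 - <<'E'
from h import *
s=st(); print(s['q'],R.from_quat(s['eef_rot']).as_matrix())
print('bar in tool',tool([.682,.1145,.2119]))
E
```

```text
t 56.125 tcp [0.7209 0.1127 0.3212] open 0.29694973023936355 F [-0.5582  0.1714 -0.8582] 0.0
[ 0.0153  1.0721 -0.8542  0.634   0.5609  1.8804  2.5798] [[-0.0843 -0.9487 -0.3046]
 [-0.9964  0.0803  0.0258]
 [ 0.      0.3057 -0.9521]]
bar in tool [0.0015 0.0037 0.116 ]
```

>>> jog_arm(turn=[[0,0,0],[0,0,0],[0,0,0],[0,0,0],[0,0,0],[0,0,0],[0,0,0],[0,0,0],[0,0,0],[0,0,0],[0,0,0]], translation=[[0,0.003,0.03],[0,0.003,0.06],[0,0.003,0.09],[0,0.003,0.11],[0,0.003,0.116],[0,0.003,0.116],[0,0.003,0.116],[0,0.003,0.116],[0,0.003,0.116],[0,0.003,0.116],[0,0.003,0.116]], grip=[0.7,0.7,0.7,0.7,0.7,0.7,1,1,1,1,1], force=30)

```text
clock: 57.5
tool_pos: [0.6827, 0.1156, 0.2147]
eef_rot: [-0.669, 0.727, 0.113, -0.103]
contact_force: [1.7, -0.2, 5.5]
opening: 0.122
finger_force: 30.1
```

```bash
python3 - <<'E'
from h import *
s=st(); p0=s['tool_pos']; R0=R.from_quat(s['eef_rot']); th0,rho=lidang(p0); print(th0,rho)
rho=.1405; a0=np.arctan2(.056,.13); yy=(p0[:2]-C)@ey
T=lambda th: car(.076-rho*np.cos(a0+th),yy,.094+rho*np.sin(a0+th))
b=T(th0)
for th in np.r_[np.arange(1.6,.05,-.1),0,-.02]:
    tl=-.31*(1.7-th)/1.7; print(round(th,2),np.round(R0.inv().apply(T(th)-b),3).tolist(),np.round(R0.inv().apply(np.r_[ey,0])*tl,3).tolist())
E
```

```text
t 57.5 tcp [0.6827 0.1156 0.2147] open 0.1219683873745225 F [ 1.6759 -0.1967  5.4916] 30.08654125034809
1.7421029342729561 0.14414235018909713
1.6 [-0.0, 0.02, -0.004] [0.018, 0.0, -0.0]
1.5 [-0.0, 0.034, -0.005] [0.036, 0.0, -0.0]
1.4 [-0.0, 0.048, -0.005] [0.055, 0.0, -0.0]
1.3 [-0.0, 0.062, -0.003] [0.073, 0.0, -0.0]
1.2 [-0.0, 0.075, 0.0] [0.091, 0.0, -0.0]
1.1 [-0.0, 0.089, 0.005] [0.109, 0.0, -0.0]
1.0 [-0.0, 0.101, 0.01] [0.128, 0.0, -0.0]
0.9 [-0.0, 0.114, 0.017] [0.146, 0.0, -0.0]
0.8 [-0.0, 0.125, 0.025] [0.164, 0.0, -0.0]
0.7 [-0.0, 0.135, 0.035] [0.182, 0.0, -0.0]
0.6 [-0.0, 0.145, 0.045] [0.201, 0.0, -0.0]
0.5 [-0.0, 0.154, 0.056] [0.219, 0.0, -0.0]
0.4 [0.0, 0.161, 0.068] [0.237, 0.0, -0.0]
0.3 [0.0, 0.167, 0.081] [0.255, 0.0, -0.0]
0.2 [0.0, 0.172, 0.094] [0.274, 0.0, -0.0]
0.1 [0.0, 0.175, 0.108] [0.292, 0.0, -0.0]
0.0 [0.0, 0.177, 0.122] [0.31, 0.0, -0.0]
-0.02 [0.0, 0.178, 0.124] [0.314, 0.0, -0.0]
```

>>> jog_arm(turn=[[0.018,0,0],[0.036,0,0],[0.055,0,0],[0.073,0,0],[0.091,0,0],[0.109,0,0],[0.128,0,0],[0.146,0,0],[0.164,0,0],[0.182,0,0],[0.182,0,0]], translation=[[0,0.02,-0.004],[0,0.034,-0.005],[0,0.048,-0.005],[0,0.062,-0.003],[0,0.075,0],[0,0.089,0.005],[0,0.101,0.01],[0,0.114,0.017],[0,0.125,0.025],[0,0.135,0.035],[0,0.135,0.035]], grip=[1,1,1,1,1,1,1,1,1,1,1])

```text
clock: 58.88
tool_pos: [0.5426, 0.1273, 0.2207]
eef_rot: [-0.676, 0.734, 0.048, -0.043]
contact_force: [1.1, 3.9, -7.5]
opening: 0.114
finger_force: 30.3
```

```bash
python3 - <<'E'
from h import *
s=st(); p0=s['tool_pos']; R0=R.from_quat(s['eef_rot']); th0,rho=lidang(p0); print(th0,rho)
rho=.1415; a0=np.arctan2(.056,.13); yy=(p0[:2]-C)@ey
T=lambda th: car(.076-rho*np.cos(a0+th),yy,.094+rho*np.sin(a0+th))
b=T(.7)
for th in(.6,.5,.4,.3,.2,.1,0,-.03):
    tl=-.182*(.7-th)/1.7; print(round(th,2),np.round(R0.inv().apply(T(th)-b),3).tolist(),np.round(R0.inv().apply(np.r_[ey,0])*tl,3).tolist())
E
```

```text
t 58.875 tcp [0.5426 0.1273 0.2207] open 0.11361515989672426 F [ 1.1311  3.919  -7.462 ] 30.27501554810442
0.7101819196939492 0.14097628605435242
0.6 [-0.0, 0.011, 0.008] [0.011, 0.0, -0.0]
0.5 [-0.0, 0.022, 0.018] [0.021, 0.0, -0.0]
0.4 [-0.0, 0.031, 0.029] [0.032, 0.0, -0.0]
0.3 [-0.0, 0.039, 0.04] [0.043, 0.0, -0.0]
0.2 [-0.0, 0.047, 0.052] [0.054, 0.0, -0.0]
0.1 [-0.0, 0.052, 0.065] [0.064, 0.0, -0.0]
0 [-0.0, 0.057, 0.079] [0.075, 0.0, -0.0]
-0.03 [-0.0, 0.058, 0.083] [0.078, 0.0, -0.0]
```

>>> jog_arm(turn=[[0.011,0,0],[0.021,0,0],[0.032,0,0],[0.043,0,0],[0.054,0,0],[0.064,0,0],[0.075,0,0],[0.078,0,0],[0.078,0,0],[0.078,0,0]], translation=[[0,0.011,0.008],[0,0.022,0.018],[0,0.031,0.029],[0,0.039,0.04],[0,0.047,0.052],[0,0.052,0.065],[0,0.057,0.079],[0,0.058,0.084],[0,0.058,0.085],[0,0.058,0.085]], grip=[1,1,1,1,1,1,1,1,1,1])

```text
clock: 60.12
tool_pos: [0.4743, 0.133, 0.1453]
eef_rot: [-0.677, 0.735, 0.019, -0.018]
contact_force: [-3.8, 2.3, 5.8]
opening: 0.107
finger_force: 29.2
```

```bash
python3 - <<'E'
from h import *
s=st(); print(lidang(s['tool_pos']),R.from_quat(s['eef_rot']).as_matrix()[:,2])
for c in('top','side'):
    cams.snapshot(c)
    for n in('lid_bar','latch_grip'): print(c,n,[(d['position'],round(d['p'],2)) for d in models.place_of(c,n)])
E
```

```text
t 60.125 tcp [0.4743 0.133  0.1453] open 0.10659843737706667 F [-3.8036  2.3134  5.8459] 29.190841019153595
(np.float64(-0.032165004135696285), np.float64(0.14009781767405044)) [-0.0517  0.0042 -0.9987]
top lid_bar [([0.4734, 0.1318, 0.1511], 0.56)]
top latch_grip []
side lid_bar [([0.4762, 0.1306, 0.1525], 0.8)]
side latch_grip [([0.4622, -0.0772, 0.1673], 0.62)]
```

>>> jog_arm(turn=[[0,0,0],[0,0,0],[0,0,0],[0,0,0]], translation=[[0,0,0.003],[0,0,0.005],[0,0,0.006],[0,0,0.006]], grip=[1,1,1,1])

```text
clock: 60.92
tool_pos: [0.4742, 0.1334, 0.142]
eef_rot: [-0.677, 0.735, 0.018, -0.017]
contact_force: [-8.4, -2.7, 31.7]
opening: 0.099
finger_force: 29.0
```

>>> jog_arm(turn=[[0,0,0],[0,0,0],[0,0,0],[0,0,0],[0,0,0],[0.02,0,0],[0.052,0,0],[0.052,0,0]], translation=[[0,0,-0.006],[0,0,-0.006],[0,0,-0.006],[0,0,-0.006],[0,0,-0.03],[0,0,-0.07],[0,0,-0.11],[0,0,-0.11]], grip=[1,0.6,0.6,0.6,0.6,0.6,0.6,0.6])

```text
clock: 61.92
tool_pos: [0.4813, 0.1328, 0.2509]
eef_rot: [-0.677, 0.736, -0.002, 0.003]
contact_force: [1.3, 0.7, -0.3]
opening: 0.399
finger_force: 0.0
```

>>> jog_arm(turn=[[0,0,0.15],[0,0,0.3],[0,0,0.45],[0,0,0.6],[0,0,0.75],[0,0,0.9],[0,0,1.05],[0,0,1.2],[0,0,1.35],[0,0,1.5],[0,0,1.571],[0,0,1.571],[0,0,1.571]], translation=[[0.02,-0.004,0],[0.04,-0.004,0],[0.06,-0.004,0],[0.08,-0.004,0],[0.1,-0.004,0],[0.12,-0.004,0],[0.14,-0.004,0],[0.16,-0.004,0],[0.18,-0.004,0],[0.2,-0.004,0],[0.211,-0.004,0],[0.211,-0.004,0],[0.211,-0.004,0]], grip=[0.4,0.4,0.4,0.4,0.4,0.4,0.4,0.4,0.4,0.4,0.4,0.4,0.4])

```text
clock: 63.55
tool_pos: [0.467, -0.0777, 0.2484]
eef_rot: [0.04, 0.999, 0.0, 0.001]
contact_force: [0.2, 0.8, -0.1]
opening: 0.596
finger_force: 0.0
```

```bash
python3 - <<'E'
from h import *
s=st(); M=R.from_quat(s['eef_rot']).as_matrix(); print(M,tool(car(-.05,-.21,.152)))
for c in('top','side'):
    cams.snapshot(c)
    for n in('lid_bar','latch_grip'): print(c,n,[(d['position'],round(d['p'],2)) for d in models.place_of(c,n)])
E
```

```text
t 63.55 tcp [ 0.467  -0.0777  0.2484] open 0.5964319016005685 F [ 0.2011  0.8203 -0.0813] 0.0
[[-0.9968  0.0801  0.0018]
 [ 0.0801  0.9968  0.0006]
 [-0.0017  0.0008 -1.    ]] [ 0.006  -0.0006  0.0964]
top lid_bar [([0.4724, 0.1291, 0.1574], 0.88)]
top latch_grip []
side lid_bar [([0.4793, 0.1333, 0.1558], 0.81)]
side latch_grip [([0.4603, -0.0786, 0.1672], 0.56)]
```

```bash
python3 - <<'E'
from h import *
for c in('top','side'):
    L=[]
    for k in range(6):
        cams.snapshot(c); L+=[d['position'] for d in models.place_of(c,'lid_bar')[:1]]
    L=np.array(L); print(c,L.mean(0),L.std(0))
E
```

```text
top [0.476  0.1319 0.1543] [0.0016 0.0009 0.0013]
side [0.4762 0.1308 0.1567] [0.0011 0.001  0.001 ]
```

>>> jog_arm(turn=[[0,0,0],[0,0,0],[0,0,0],[0,0,0],[0,0,0],[0,0,0],[0,0,0],[0,0,0],[0,0,0],[0,0,0]], translation=[[0.006,0,0.03],[0.006,0,0.06],[0.006,0,0.085],[0.006,0,0.096],[0.006,0,0.096],[0.006,0,0.096],[0.006,0,0.096],[0.006,0,0.096],[0.006,0,0.096],[0.006,0,0.096]], grip=[0.4,0.4,0.4,0.4,0.4,1,1,1,1,1], force=15)

```text
clock: 66.3
tool_pos: [0.4613, -0.0781, 0.1529]
eef_rot: [0.041, 0.999, -0.0, 0.001]
contact_force: [-1.4, 0.2, 3.2]
opening: 0.203
finger_force: 15.0
```

>>> jog_arm(turn=[[0,0,0],[0,0,0],[0,0,0],[0,0,0],[0,0,0],[0,0,0],[0,0,0],[0,0,0],[0,0,0],[0,0,0],[0,0,0],[0,0,0]], translation=[[0,0,0],[0,0,0],[0,0,-0.03],[0,0,-0.06],[0,0,-0.08],[0.003,0.05,-0.08],[0.003,0.1,-0.08],[0.003,0.15,-0.08],[0.003,0.21,-0.08],[0.003,0.21,-0.06],[0.003,0.21,-0.04],[0.003,0.21,-0.035]], grip=[0.4,0.4,0.4,0.4,0.6,1,1,1,1,1,1,1])

```text
clock: 67.8
tool_pos: [0.4746, 0.1312, 0.1866]
eef_rot: [0.041, 0.999, -0.001, -0.0]
contact_force: [0.8, 0.1, 0.0]
opening: 0.005
finger_force: 0.0
```

>>> jog_arm(turn=[[0,0,0],[0,0,0],[0,0,0],[0,0,0],[0,0,0],[0,0,0]], translation=[[0,0,0.005],[0,0,0.01],[0,0,0.013],[0,0,0.015],[0,0,0.017],[0,0,0.017]], grip=[1,1,1,1,1,1])

```text
clock: 68.55
tool_pos: [0.4753, 0.1314, 0.1746]
eef_rot: [0.041, 0.999, -0.001, 0.003]
contact_force: [-9.6, -3.4, 42.3]
opening: 0.007
finger_force: 21.3
```

>>> jog_arm(turn=[[0,0,0],[0,0,0],[0,0,0],[0,0,0],[0,0,0],[0,0,0],[0,0,0],[0,0,0],[0,0,0],[0,0,0],[0,0,0],[0,0,0],[0,0,0],[0,0,0],[0,0,0],[0,0,0]], translation=[[0,0,-0.03],[0,0,-0.06],[0,0,-0.07],[-0.003,-0.05,-0.07],[-0.003,-0.1,-0.07],[-0.003,-0.15,-0.07],[-0.003,-0.21,-0.07],[-0.003,-0.21,-0.07],[-0.003,-0.21,-0.04],[-0.003,-0.21,-0.01],[-0.003,-0.21,0.018],[-0.003,-0.21,0.018],[-0.003,-0.21,0.018],[-0.003,-0.21,0.018],[-0.003,-0.21,0.018],[-0.003,-0.21,0.018]], grip=[1,1,1,0.4,0.4,0.4,0.4,0.4,0.4,0.4,0.4,0.4,1,1,1,1], force=15)

```text
clock: 70.55
tool_pos: [0.4614, -0.0782, 0.1531]
eef_rot: [0.041, 0.999, 0.0, 0.002]
contact_force: [0.6, -0.1, 2.5]
opening: 0.198
finger_force: 15.0
```

```bash
python3 - <<'E'
from h import *
s=st(); p=s['tool_pos'][:2]; pv=car(.03,-.21)[:2]; d=p-pv; print(np.linalg.norm(d),np.arctan2(-d@ex,-d@ey))
L=[]
for k in range(4):
    cams.snapshot('side'); L+=[q['position'] for q in models.place_of('side','lid_bar')[:1]]
    cams.snapshot('top'); L+=[q['position'] for q in models.place_of('top','lid_bar')[:1]]
print(np.array(L))
for a in np.r_[np.arange(1.4,.1,-.2),0,-.05]:
    q=pv+.0815*(-np.cos(a)*ey-np.sin(a)*ex); print(round(a,2),tool(np.r_[q,s['tool_pos'][2]]))
E
```

```text
t 70.55 tcp [ 0.4614 -0.0782  0.1531] open 0.1975311658463331 F [ 0.5935 -0.1427  2.4514] 15.000118911266327
0.07963877397148054 1.566445054262559
[[0.4742 0.1309 0.1508]
 [0.4747 0.131  0.1493]
 [0.4762 0.1294 0.1542]
 [0.4785 0.1327 0.1512]
 [0.4781 0.1301 0.1545]
 [0.4725 0.1289 0.1509]
 [0.4763 0.1294 0.1507]]
1.4 [ 0.0006 -0.0135 -0.0001]
1.2 [-0.0037 -0.0292 -0.0001]
1.0 [-0.0111 -0.0437 -0.0001]
0.8 [-0.0212 -0.0565 -0.    ]
0.6 [-0.0336 -0.0669  0.    ]
0.4 [-0.0479 -0.0748  0.    ]
0.2 [-0.0634 -0.0796  0.0001]
0.0 [-0.0796 -0.0812  0.0001]
-0.05 [-0.0837 -0.0811  0.0001]
```

>>> jog_arm(turn=[[0,0,0],[0,0,0],[0,0,0],[0,0,0],[0,0,0],[0,0,0],[0,0,0],[0,0,0],[0,0,0],[0,0,0],[0,0,0],[0,0,0],[0,0,0],[0,0,0],[0,0,0]], translation=[[-0.001,-0.013,0],[-0.005,-0.029,0],[-0.012,-0.043,0],[-0.022,-0.056,0],[-0.034,-0.066,0],[-0.048,-0.074,0],[-0.056,-0.077,0],[-0.063,-0.078,0],[-0.071,-0.079,0],[-0.079,-0.08,0],[-0.083,-0.08,0],[-0.085,-0.08,0],[-0.086,-0.08,0],[-0.086,-0.08,0],[-0.086,-0.08,0]], grip=[1,1,1,1,1,1,1,1,1,1,1,1,1,1,1])

```text
clock: 73.22
tool_pos: [0.5347, -0.1641, 0.1522]
eef_rot: [0.041, 0.999, -0.0, -0.005]
contact_force: [-13.1, 6.0, 13.0]
opening: 0.194
finger_force: 15.0
```

```bash
python3 - <<'E'
from h import *
s=st(); p=s['tool_pos'][:2]; pv=car(.03,-.21)[:2]; d=p-pv; print(np.linalg.norm(d),np.arctan2(-d@ex,-d@ey))
E
```

```text
t 73.225 tcp [ 0.5347 -0.1641  0.1522] open 0.1938428296674635 F [-13.1152   6.0181  13.0439] 15.003688372671604
0.07991421320415128 -0.006261960259279966
```

>>> jog_arm(turn=[[0,0,0],[0,0,0],[0,0,0],[0,0,0],[0,0,0],[0,0,0],[0,0,0],[0,0,0],[0,0,0],[0,0,0],[0,0,0]], translation=[[0,0,0],[0,0,0],[0,0,0],[0,0,-0.03],[0,0,-0.07],[0,0,-0.12],[0.03,-0.04,-0.15],[0.06,-0.09,-0.15],[0.09,-0.13,-0.15],[0.1,-0.15,-0.15],[0.1,-0.15,-0.15]], grip=[0.4,0.4,0.4,0.4,0.4,0.4,0.4,0.4,0.4,0.4,0.4])

```text
clock: 74.6
tool_pos: [0.4268, -0.3083, 0.3024]
eef_rot: [0.044, 0.999, -0.0, 0.001]
contact_force: [0.9, -0.2, -0.3]
opening: 0.597
finger_force: 0.0
```

```bash
python3 - <<'E'
from h import *
st(); pv=car(.03,-.21)[:2]
for k in range(4):
  for c in('top','side'):
    cams.snapshot(c); 
    for q in models.place_of(c,'latch_grip')[:1]: d=q['position'][:2]-pv; print(c,q['position'],round(q['p'],2),np.arctan2(-d@ex,-d@ey))
    for q in models.place_of(c,'lid_bar')[:1]: print(c,'bar',q['position'])
show('side','side7',(230,130,430,330),3)
E
```

```text
t 74.6 tcp [ 0.4268 -0.3083  0.3024] open 0.5965431696077563 F [ 0.9429 -0.2176 -0.3148] 0.0
top [0.5351, -0.1635, 0.1706] 0.67 -0.011009998019550146
top bar [0.4747, 0.1301, 0.151]
side bar [0.475, 0.1294, 0.1537]
top [0.5345, -0.1618, 0.1699] 0.78 -0.001714624167599275
top bar [0.4734, 0.1295, 0.1509]
side bar [0.4764, 0.1299, 0.1543]
top [0.6049, 0.1219, 0.094] 0.68 -2.923832866235549
top bar [0.4771, 0.1313, 0.1494]
side bar [0.3507, 0.4337, 0.0024]
top [0.5387, -0.1643, 0.1709] 0.71 -0.05671043217214604
top bar [0.4748, 0.1309, 0.1542]
side [0.35, 0.436, 0.0016] 0.71 2.7068733453443694
```

View pics/side7.png

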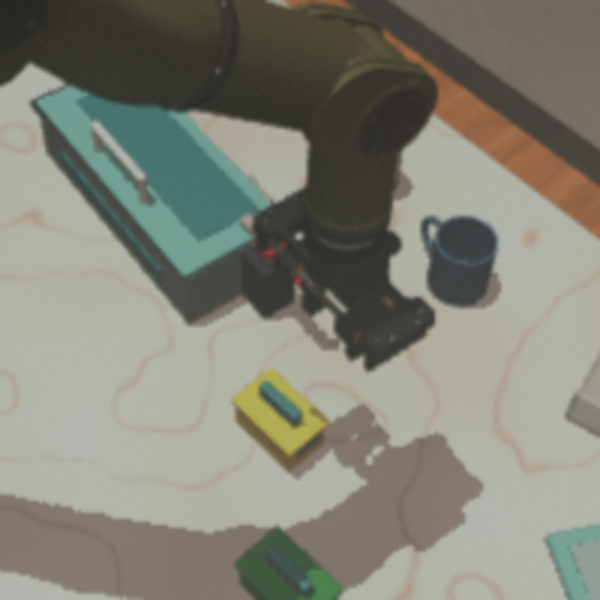

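The lid is shut flat, the lever measures locked, and no teal tub is left on the counter. I'm handing in.

```bash
python3 -c "
from plant import r
print(r.finish_job())"
```

```text
the job is handed in; nothing more can be done
None
```

I handed the job in: both teal-lidded tubs were set upright in the carrier (one fell when the grip slackened, and I re-stood it), the lid measures shut, the lever measures locked, and the mug, jar and bottle were in place when last checked just before closing; the hand-in call returned no verdict.

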